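# Check the top-heavy glass lamp over the light pad and stand it in the finishing stand

### The arm

A 6-joint arm with a two-finger parallel gripper is mounted at the origin on the work surface. World frame = base frame: x ahead of the robot, y to its left, z up, the work surface at z = 0. Lengths are in m, angles in rad, forces in N, time in s.
With the tool pointing down it reaches from about 0.375 to 0.9 m from the base axis. Payload 3.1 kg.
Tool frame: the origin (TCP) lies midway between the tips of the shut fingers; the grasp point (between the pads) lies 19 mm behind it (manip.pinch_z is the distance from the TCP to the grasp point, in m); z points along the fingers, y is the line along which they close (so a half turn about z gives the same grasp; the last joint's range is limited). The gripper opens to 85 mm and grips with 20 to 120 N. Pads are 22 mm wide; open, the fingers measure 114 mm over their backs; the gripper's body (76 mm by 85 mm) begins 54 mm behind the grasp point. The pads swing forward as they close: fully open they stand 13 mm farther back than shut.
Start: joints at [-1.518, 0.527, 1.433, -0, 1.181, -0.178], TCP at [0.144, -0.608, 0.231] pointing down, gripper open.
Joint ranges: [-3.08, 3.08], [-0.75, 2.2], [0.22, 2.44], [-1.43, 4.57], [0, 2.65], [-2.85, 2.85]. Speed limits (rad/s): [2.79, 2.79, 3.14, 3.14, 3.14, 3.14].

### API

Orientations are given as a unit quaternion [x, y, z, w].
In Python, from station import manip, viewer, ticket gives the robot as it stands.
- The arm moves only by the shell command python3 -m creep 'ROWS' [FORCE]. ROWS is JSON, a list of rows, each an object with "slide": the shift along the tool's x, y, z in cm, a list of three; "angular": the turn, a rotation vector about the tool's x, y, z in rad, a list of three; "claw": the opening, from -1 (shut) to 1 (fully open). A call has 1 to 10 rows; each row shifts and turns the commanded pose from where the row before left it, along the tool's axes as they then stand; what a row does not reach is not made up. A row lasts 1/12 s, in which the tool goes at most 41.7 mm and 7.16 degrees, less where a joint would pass 70% of its speed; a pose out of reach is approached as far as the arm can. A call with a gripper value outside its range is refused whole. The fingers move at their own pace and stop on an object; FORCE is the grip in N (left out, the last holds). Time passes only in rows, so rows that do not move let the fingers close. It gives the time, the measured TCP pose, the force, the opening and the grip force at its end, in the units of the state.
- manip.sense(): the state, without advancing time (a new reading comes with each control period).
- viewer.snapshot(name): name is "scene" or "top" or "wrist"; returns the picture (400x640x3 uint8, blue, green, red); there is no depth.
- viewer.calibration(name): a dict with "fov_y" (degrees; the focal length in pixels is half the picture's height over the tangent of half this angle, whatever the lens; pixels are square), "cx", "cy" (the principal point, pixels), "T" (4x4, takes a point from camera to world coordinates); the wrist camera has in their place "tool_from_camera" (4x4, takes a point from camera to tool coordinates, whose origin is the TCP and whose axes are the flange's). Camera axes: x right, y up, looking along -z (the intrinsics and any distortion apply to the point x, -y, -z); pixel columns grow to the right and rows downward; lengths in m; the calibration is good to about 2 mm. A picture is of the moment at which its call begins: read the wrist's pose just before it. calibration takes no time and is no camera call.
- ticket.sign_off(): hands the job in; it is judged then, once.
The state is a dict: "t": time; "q": joint angles; "qd": joint speeds; "tau": joint torques, N m; "tcp_pos": TCP position; "tool_rot": TCP orientation; "force": force on the tool from outside, world axes, zero at the start; "ft_torque": the same for the moment, N m; "finger_gap": opening from 0.0 (shut) to 1.0 (fully open); "gripper_force": force on a finger pad.
Only numpy, scipy, OpenCV 4.12 (cv2) and the standard library are available. Lean on these libraries where they do the work, as an engineer would, in place of code of your own. Each camera call takes 0.05 s, during which the arm holds its last target. There are 200 camera calls.

### The job

Take the stained-glass lamp by its orange handle out of the red stand. Its tilt joint has not been tightened and its stem is slightly too top-heavy for its spring, so keep the stem balanced upright off its stops all the time and the base level: hold it lifted with its shade over the middle of the lit pad for five seconds so that the seams can be seen, then stand it down in the green stand, with its stem between the two prongs of the fork, the way it stood in the red one, and let go. Do not touch the stem or the shade, do not bang the lamp on the stands, and leave the solder spool and the jar where they are.

Things in the scene. Friction and masses are not known exactly. Their poses are not given: they have to be found in the camera images.
- lamp: Lamp base, about 600 g (varies; whole lamp about 820 g, balanced under the handle): dark plank 320 x 80 x 12 mm, x -120 to +200, y +-40 mm. Origin under the handle's centre, on the plank's underside; x runs from handle to stem, z up. Steel counterweight at x = -92 mm (45 x 76 mm, top at 38 mm). It starts on the red stand, origin within 6 mm of the stand's in plan, parallel to it.
- handle (a point): Centre of the lamp's orange square handle, 42 mm above the underside: 36 x 36 mm in plan, from 12 to 72 mm above the underside, faces along the lamp's x and y; clear all round for fingers from above.
- hinge (a point): Hinge axis of the stem: on the lamp at x = +170 mm, y = 0, 50 mm above the underside, in a brass yoke (38 x 30 mm, top at 61 mm). The axis runs along the lamp's x. A small steady roll of the base about it matters: each 0.01 rad of roll shifts the lean at which the stem balances by 0.07 to 0.25 rad to the opposite side, so roll trims (or steers) it well.
- stem (a joint): Lean of stem to base, rad: free hinge, 0 = square to the base, positive = shade towards the lamp's -y. Stops at +-0.36. A spring of 0.353 N m/rad pulls to 0 but carries a little less than the stem's weight: upright is unstable, time constant 0.4 to 0.75 s; damping 0.0008 N m s/rad. Moving the base along its y or rolling it drives the stem. Starts resting on a prong at about +0.14.
- shade (a point): Point in the shade on the stem's axis, 180 mm above the hinge; z along the stem. Brass rod of 6 mm radius to 150 mm above the hinge, then the glass shade: 55 mm radius, 150 to 244 mm up. Rod and shade: 0.22 kg (varies -2 to +5 %), centre of mass 173 mm above the hinge, inertia about the hinge 0.0070 kg m2.
- bench_stand: Red stand, fixed: the lamp starts in it. Foot board 420 x 140 x 8 mm, x -135 to +285 mm. Origin on the table under the handle's place; x towards the fork, z up. The lamp's underside rests on the board's top (8 mm). It comes out by lifting 15 to 40 mm and drawing it 60 mm or more along the stand's -x.
- bench_fork (a point): Middle of the red stand's fork: x = +170, y = 0, z = 160 mm in the stand. Two level prongs along x, 12 mm thick, 16 mm high, with a 44 mm clear gap between; tips 35 mm before this point (open to -x), closed 52 mm behind it; a column behind up to 168 mm above the table.
- finish_stand: Green stand, fixed: same shape and frame as the red one. The lamp goes in the reverse way: moved along the stand's +x with its stem between the prongs until the lamp's origin is over the stand's origin, then set down on the board (8 mm above the table).
- finish_fork (a point): Middle of the green stand's fork, where the stem must end: x = +170, y = 0, z = 160 mm in the stand; prongs as in the red one. The stem then leans against either prong, as at the start.
- light_pad: Flat lit pad, 190 x 190 mm, 6 mm thick, fixed on the table between the stands; origin at the centre of its underside.
- spool: Bystander: solder spool, 64 mm across, 50 mm tall, beyond the light pad.
- flux_jar: Bystander: white-capped jar, 60 mm across, 75 mm tall, beyond the light pad.

How it is judged:
On the way:
1. the lifted lamp is held balanced and upright, shade over the light pad, for 5 s (horizontal distance between shade and light_pad below 0.06 m and height (world z) of lamp above 0.025 m and angle between shade's own z axis and vertical below 0.15 rad and contact force between lamp and bench_stand below 0.2 N and contact force between lamp and finish_stand below 0.2 N), for 5 s.
At the end, for the whole second after the job is handed in: The lamp stands at rest and released on the green stand's board, origin from 18 mm short of the stand's origin to 25 mm past it along the stand's x, within 16 mm along y and 0.15 rad in direction, with its stem between the prongs (lean under 0.29 rad) (x of lamp in the frame of finish_stand between -0.018 and 0.025 m and y of lamp in the frame of finish_stand between -0.016 and 0.016 m and z of lamp in the frame of finish_stand below 0.012 m and x of shade in the frame of finish_stand above 0.14 m and angle between the x axis of lamp and the x axis of finish_stand, either way round below 0.15 rad and angle between lamp's own z axis and vertical below 0.05 rad and value of joint stem between -0.29 and 0.29 rad and linear speed of lamp below 0.03 m/s); the robot touches nothing.
It fails at once if the stem flops over to its stops (leans more than 0.3 rad on its base) (value of joint stem above 0.3 rad or value of joint stem below -0.3 rad).
It fails at once if the base is tipped by more than 0.17 rad (angle between lamp's own z axis and vertical above 0.17 rad).
It fails at once if the robot touches the stem or shade (contact force between stem and the fingers above 1 N or contact force between stem and the arm above 1 N).
It fails at once if the lamp is banged on a stand (over 40 N) or its stem against a fork (over 12 N) (contact force between lamp and finish_stand above 40 N or contact force between lamp and bench_stand above 40 N or contact force between stem and finish_stand above 12 N or contact force between stem and bench_stand above 12 N).
It fails at once if the spool or the jar is moved by more than 30 mm (distance of any of spool, flux_jar from where it was at the start of the episode above 0.03 m).
It also fails if it takes over 72 s, if anything falls off the work surface, if the arm or the gripper's body presses on something with over 40 N, if the wrist force passes 120 N, or if a joint passes its speed limit or range.

## Working session

There is one attempt and no reset: what is moved stays moved. The work goes in short steps, Python scripts to look and compute and a shell command to move; the robot and the scene stay as the last step left them, time stands still between calls to the robot, and variables do not carry over. Pictures are saved under pics/ and viewed, at most 10 in all, crops included, and the job is handed in when it is done.

```bash
ls; mkdir -p pics; python3 - <<'E'
from station import manip, viewer
import cv2
s=manip.sense();print(s['t'],s['tcp_pos'],s['tool_rot'],s['force'],manip.pinch_z)
for n in("scene","top","wrist"):
    cv2.imwrite(f"pics/{n}0.png",viewer.snapshot(n)); print(n,viewer.calibration(n))
import numpy as np
a=cv2.imread("pics/scene0.png");b=cv2.imread("pics/top0.png")
cv2.imwrite("pics/both0.png",np.vstack([a,b])[:, :])
E
```

```text
pics
0.0 [ 0.14357254 -0.60753717  0.23035138] [ 9.93289202e-01  1.15652102e-01  4.85592856e-05 -1.07202905e-03] [-0.22931344  0.22707494 -0.23184363] 0.0187
scene {'fov_y': 49.97978150529609, 'cx': 322.02403334260896, 'cy': 198.13518129001082, 'T': array([[ 0.07332013, -0.72976181,  0.67975868,  1.22593152],
       [ 0.99717262,  0.04239415, -0.06204437, -0.07298743],
       [ 0.01645982,  0.68238584,  0.73080684,  0.79490825],
       [ 0.        ,  0.        ,  0.        ,  1.        ]])}
top {'fov_y': 43.87864874751328, 'cx': 318.8002925380024, 'cy': 199.40977968400884, 'T': array([[ 0.01905364,  0.98233318, -0.1861679 ,  0.45149989],
       [-0.99952614,  0.01421257, -0.02730399, -0.01801324],
       [-0.02417569,  0.18659992,  0.98213849,  1.14501118],
       [ 0.        ,  0.        ,  0.        ,  1.        ]])}
wrist {'fov_y': 69.11812835742705, 'cx': 318.02725587796095, 'cy': 198.03930775783985, 'tool_from_camera': array([[-6.38561152e-04,  9.47924989e-01,  3.18493026e-01,
         8.28675645e-02],
       [ 9.99999553e-01,  8.27357763e-04, -4.57505252e-04,
        -1.17102886e-03],
       [-6.97188338e-04,  3.18492591e-01, -9.47925094e-01,
        -1.42988851e-01],
       [ 0.00000000e+00,  0.00000000e+00,  0.00000000e+00,
         1.00000000e+00]])}
```

View pics/scene0.png

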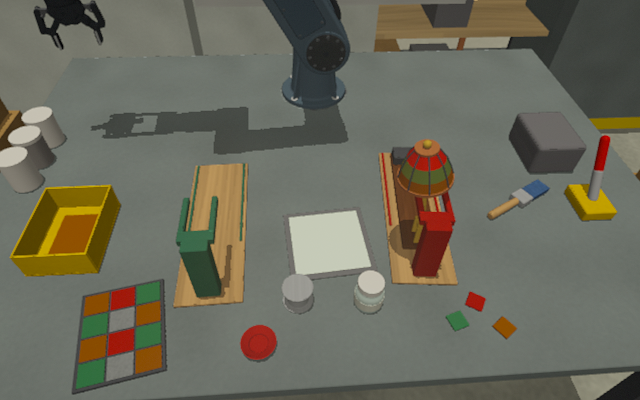

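View pics/top0.png

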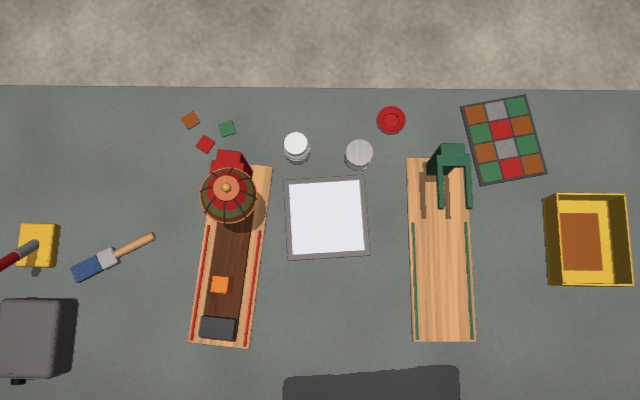

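View pics/wrist0.png

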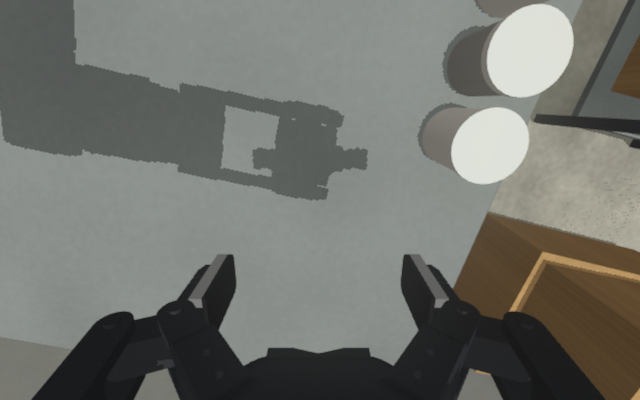

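```bash
python3 - <<'E'
import cv2
a=cv2.imread("pics/top0.png")[140:355,180:490]
cv2.imwrite("pics/c1.png",cv2.resize(a,None,fx=2.5,fy=2.5,interpolation=cv2.INTER_CUBIC))
a=cv2.imread("pics/scene0.png")[130:310,170:470]
cv2.imwrite("pics/c2.png",cv2.resize(a,None,fx=2.6,fy=2.6,interpolation=cv2.INTER_CUBIC))
E
```

```text
(no output)
```

View pics/c1.png

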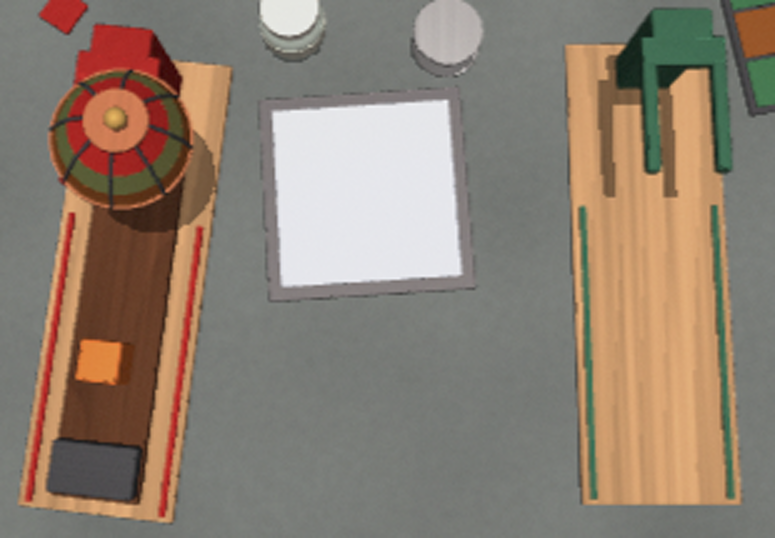

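View pics/c2.png

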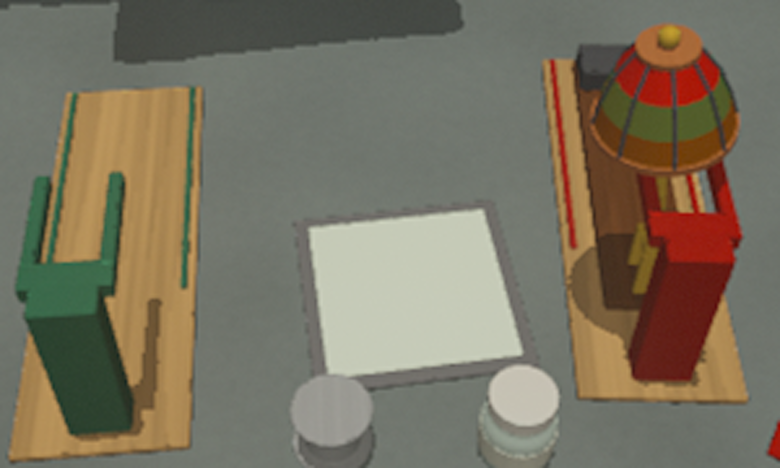

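```bash
cat > h.py <<'E'
import numpy as np, cv2
from station import manip, viewer
from scipy.spatial.transform import Rotation as R
def camT(n,s=None):
    c=viewer.calibration(n)
    if n!='wrist': return c,c['T']
    s=s or manip.sense(); T=np.eye(4);T[:3,:3]=R.from_quat(s['tool_rot']).as_matrix();T[:3,3]=s['tcp_pos']
    return c,T@c['tool_from_camera']
def ray(n,u,v,s=None):
    c,T=camT(n,s);f=200/np.tan(np.radians(c['fov_y']/2))
    d=T[:3,:3]@np.array([(u-c['cx'])/f,-(v-c['cy'])/f,-1]);return T[:3,3],d/np.linalg.norm(d)
def proj(n,p,s=None):
    c,T=camT(n,s);f=200/np.tan(np.radians(c['fov_y']/2))
    q=T[:3,:3].T@(np.asarray(p)-T[:3,3]);return np.array([c['cx']-f*q[0]/q[2],c['cy']+f*q[1]/q[2]])
def onz(n,u,v,z,s=None):
    o,d=ray(n,u,v,s);return o+d*(z-o[2])/d[2]
def tri(rs):
    A=sum(np.eye(3)-np.outer(d,d) for o,d in rs);b=sum((np.eye(3)-np.outer(d,d))@o for o,d in rs)
    p=np.linalg.solve(A,b);return p,[np.linalg.norm(np.cross(p-o,d)) for o,d in rs]
E
python3 - <<'E'
from h import *
np.set_printoptions(precision=4,suppress=True)
t=lambda u,v:((u+.5)/2.5-.5+180,(v+.5)/2.5-.5+140)
s=lambda u,v:((u+.5)/2.6-.5+170,(v+.5)/2.6-.5+130)
def fit(name,L,loc):   # L:(cam,u,v,key)
    P=[];Q=[]
    for cam,u,v,k in L:
        p=onz(cam,*(t(u,v) if cam=='top' else s(u,v)),loc['z'])[:2];P.append(p);Q.append(loc[k])
    P=np.array(P);Q=np.array(Q);cp,cq=P.mean(0),Q.mean(0);a=P-cp;b=Q-cq
    th=np.arctan2((b[:,0]*a[:,1]-b[:,1]*a[:,0]).sum(),(a*b).sum())
    M=np.array([[np.cos(th),-np.sin(th)],[np.sin(th),np.cos(th)]]);o=cp-M@cq
    print(name,'origin',o,'yaw',th,'res mm\n',1000*(P-(Q@M.T+o)));return o,th
st=dict(z=.008,a=(-.135,.07),b=(-.135,-.07),c=(.285,-.07),d=(.285,.07))
ro=fit('red',[('top',20,506,'a'),('top',171,522,'b'),('top',232,67,'c'),('scene',543,60,'b'),('scene',581,398,'c'),('scene',747,400,'d')],st)
go=fit('green',[('top',583,503,'a'),('top',742,503,'b'),('top',566,44,'d'),('scene',68,94,'b'),('scene',203,87,'a'),('scene',190,447,'d'),('scene',10,460,'c')],st)
pd=dict(z=.006,a=(-.095,.095),b=(-.095,-.095),c=(.095,-.095),d=(.095,.095))
po=fit('pad',[('top',269,301,'a'),('top',476,288,'b'),('top',457,88,'c'),('top',260,101,'d'),('scene',295,220,'b'),('scene',492,200,'a'),('scene',540,362,'d'),('scene',318,388,'c')],pd)
print('handle@.08',onz('top',*t(100,361),.08))
k,e=tri([ray('top',*t(115,118)),ray('scene',*s(669,36))]);print('knob',k,e)
o,th=ro;d=k[:2]-o;print('knob in red',d@[np.cos(th),np.sin(th)],d@[-np.sin(th),np.cos(th)])
for a,b in(((653,172),(117,175)),((723,172),(40,180))):
    p,e=tri([ray('top',*t(*a)),ray('scene',*s(*b))]);o,th=go;d=p[:2]-o
    print('prong tip',p,e,'in green',d@[np.cos(th),np.sin(th)],d@[-np.sin(th),np.cos(th)])
h=onz('top',*t(100,361),.08)[:2]-ro[0];th=ro[1];print('handle in red',h@[np.cos(th),np.sin(th)],h@[-np.sin(th),np.cos(th)])
E
```

```text
red origin [0.4692 0.2201] yaw -0.08929444441903275 res mm
 [[-1.1745 -2.7165]
 [ 0.5209  1.2802]
 [-2.0705 -0.2441]
 [ 1.7809  1.7662]
 [ 1.4735  1.8044]
 [-0.5303 -1.8902]]
green origin [ 0.4892 -0.2649] yaw 0.02131030871440911 res mm
 [[ 0.2405 -1.9241]
 [ 0.2105 -0.9858]
 [-1.4845 -1.6596]
 [ 0.624   2.5859]
 [ 0.544   0.5405]
 [ 0.2204 -0.0891]
 [-0.3549  1.532 ]]
pad origin [ 0.6257 -0.0028] yaw 0.08231914397462231 res mm
 [[ 1.9041 -1.0325]
 [ 1.382  -0.5276]
 [-0.6599  1.6538]
 [-0.0828 -2.3551]
 [ 1.3055  1.2475]
 [ 2.8095 -0.9473]
 [-2.3729 -0.3605]
 [-4.2855  2.3217]]
handle@.08 [0.4671 0.2188 0.08  ]
knob [0.6333 0.171  0.2923] [np.float64(0.0005136471238536666), np.float64(0.0005136471238537027)]
knob in red 0.16790690970872424 -0.03425809718918801
prong tip [ 0.6227 -0.2345  0.1632] [np.float64(0.00013036658717908238), np.float64(0.0001303665871790655)] in green 0.13413766705371502 0.027538399842971895
prong tip [ 0.6238 -0.2916  0.1621] [np.float64(0.0012332835719997288), np.float64(0.0012332835719996978)] in green 0.13407655541120894 -0.02962133125984597
handle in red -0.0018968995092775037 -0.0014880510652838944
```

```bash
python3 - <<'E'
from h import *
from scipy.interpolate import interp1d
W=np.array([[.1436,-.6075],[.42,-.25],[.44,0],[.467,.219]])
L=np.r_[0,np.cumsum(np.linalg.norm(np.diff(W,axis=0),axis=1))]
f=interp1d(L,W,axis=0);N=25;p=W[0].copy();yaw=.2318
for i in range(N):
    t=f(L[-1]*(i+1)/N);d=t-p;c,s=np.cos(yaw),np.sin(yaw)
    a=np.round(np.array([d@[c,s],d@[s,-c]])*100,1)
    p=p+(a[0]*np.array([c,s])+a[1]*np.array([s,-c]))/100
    print(a.tolist(),end=' ');yaw+=.113
print(p,yaw)
E
```

```text
[2.9, -2.3] [3.1, -2.0] [3.3, -1.6] [3.5, -1.3] [3.6, -0.8] [3.7, -0.4] [3.7, -0.1] [3.6, 0.4] [3.6, 0.9] [3.5, 1.2] [3.3, 1.6] [3.2, 2.0] [3.5, 0.8] [3.6, 0.7] [3.5, 1.2] [3.3, 1.6] [3.2, 1.9] [2.9, 2.3] [2.6, 2.5] [2.2, 3.0] [1.9, 3.2] [1.5, 3.4] [1.1, 3.5] [0.7, 3.6] [0.2, 3.7] [0.4674089  0.21880413] 3.0568
```

```bash
python3 -m creep '[{"slide":[2.9,-2.3,0],"angular":[0,0,-0.113],"claw":1},{"slide":[3.1,-2.0,0],"angular":[0,0,-0.113],"claw":1},{"slide":[3.3,-1.6,0],"angular":[0,0,-0.113],"claw":1},{"slide":[3.5,-1.3,0],"angular":[0,0,-0.113],"claw":1},{"slide":[3.6,-0.8,0],"angular":[0,0,-0.113],"claw":1},{"slide":[3.7,-0.4,0],"angular":[0,0,-0.113],"claw":1},{"slide":[3.7,-0.1,0],"angular":[0,0,-0.113],"claw":1},{"slide":[3.6,0.4,0],"angular":[0,0,-0.113],"claw":1}]'
python3 -m creep '[{"slide":[3.6,0.9,0],"angular":[0,0,-0.113],"claw":1},{"slide":[3.5,1.2,0],"angular":[0,0,-0.113],"claw":1},{"slide":[3.3,1.6,0],"angular":[0,0,-0.113],"claw":1},{"slide":[3.2,2.0,0],"angular":[0,0,-0.113],"claw":1},{"slide":[3.5,0.8,0],"angular":[0,0,-0.113],"claw":1},{"slide":[3.6,0.7,0],"angular":[0,0,-0.113],"claw":1},{"slide":[3.5,1.2,0],"angular":[0,0,-0.113],"claw":1},{"slide":[3.3,1.6,0],"angular":[0,0,-0.113],"claw":1}]'
python3 -m creep '[{"slide":[3.2,1.9,0],"angular":[0,0,-0.113],"claw":1},{"slide":[2.9,2.3,0],"angular":[0,0,-0.113],"claw":1},{"slide":[2.6,2.5,0],"angular":[0,0,-0.113],"claw":1},{"slide":[2.2,3.0,0],"angular":[0,0,-0.113],"claw":1},{"slide":[1.9,3.2,0],"angular":[0,0,-0.113],"claw":1},{"slide":[1.5,3.4,0],"angular":[0,0,-0.113],"claw":1},{"slide":[1.1,3.5,0],"angular":[0,0,-0.113],"claw":1},{"slide":[0.7,3.6,0],"angular":[0,0,-0.113],"claw":1},{"slide":[0.2,3.7,0],"angular":[0,0,-0.113],"claw":1},{"slide":[0,0,0],"angular":[0,0,0],"claw":1}]'
python3 - <<'E'
from h import *
s=manip.sense();im=viewer.snapshot('wrist');cv2.imwrite('pics/w1.png',im)
print(s['t'],s['tcp_pos'],s['tool_rot'],s['q'],s['force'])
h=cv2.cvtColor(im,cv2.COLOR_BGR2HSV);m=cv2.inRange(h,(8,180,150),(22,255,255))
n,l,st,c=cv2.connectedComponentsWithStats(m)
for i in range(1,n):
    if st[i,4]>200:print(st[i],c[i],'z.08:',onz('wrist',*c[i],.08,s))
E
```

```text
t: 0.82
tcp_pos: [0.3245, -0.3725, 0.2312]
tool_rot: [0.842, 0.54, 0.0, -0.0]
force: [0.6, -0.2, 0.8]
finger_gap: 1.003
gripper_force: 0.0
t: 1.48
tcp_pos: [0.4312, -0.1103, 0.2311]
tool_rot: [0.521, 0.853, 0.0, -0.0]
force: [0.5, 0.4, 0.9]
finger_gap: 1.004
gripper_force: 0.0
t: 2.32
tcp_pos: [0.4682, 0.2238, 0.2315]
tool_rot: [0.038, 0.999, 0.002, 0.001]
force: [0.7, -0.5, 0.2]
finger_gap: 0.998
gripper_force: 0.0
2.3167 [0.46819906 0.22376203 0.23146164] [0.03796842 0.99927675 0.00170446 0.0012152 ] [ 0.22870774  0.38369701  1.69880109  0.00304246  1.05585368 -1.2676274 ] [ 0.66723167 -0.45392904  0.18884266]
[ 298  156   34   42 1358] [314.28645066 176.97864507] z.08: [0.46272091 0.22194614 0.08      ]
```

View pics/w1.png

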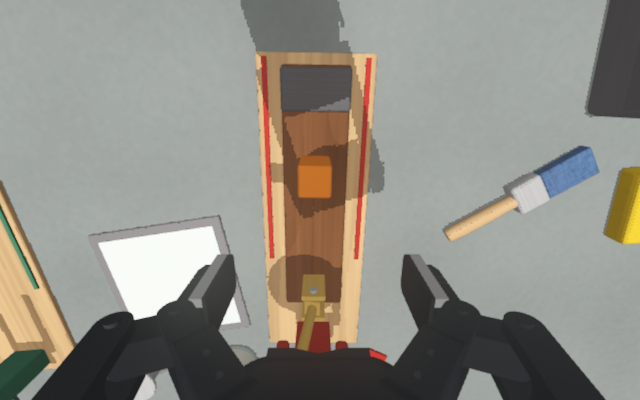

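```bash
python3 - <<'E'
from h import *
im=cv2.imread('pics/w1.png');print(im[150:204,314].tolist()); 
s=manip.sense()
for u,v in((314.5,162),(314.5,197.5),(298,180),(331.5,180)):print(onz('wrist',u,v,.08,s))
for v in (156.,162.):
  print(v,onz('wrist',314,v,.02,s))
# triangulate centre with top view
t=((100.5)/2.5-.5+180,(361.5)/2.5-.5+140)
print(tri([ray('top',*t),ray('wrist',314.7,180.2,s)]))
print('red far/near board edges',onz('wrist',256,52,.008,s),onz('wrist',377,54,.008,s))
E
```

```text
[[45, 66, 101], [44, 66, 101], [46, 67, 102], [45, 67, 102], [45, 67, 102], [42, 74, 125], [36, 84, 150], [35, 88, 157], [36, 89, 158], [35, 89, 158], [36, 90, 159], [36, 89, 159], [36, 89, 159], [36, 89, 159], [36, 90, 159], [37, 95, 169], [41, 108, 187], [42, 113, 195], [42, 115, 197], [42, 114, 197], [44, 115, 197], [43, 114, 197], [43, 114, 197], [44, 115, 197], [42, 114, 197], [44, 115, 197], [44, 115, 196], [42, 114, 196], [43, 115, 196], [43, 115, 196], [42, 115, 196], [42, 115, 196], [42, 114, 196], [42, 114, 196], [43, 115, 196], [43, 114, 196], [43, 114, 196], [42, 114, 196], [43, 114, 196], [43, 114, 195], [42, 113, 195], [42, 113, 195], [44, 114, 196], [42, 113, 195], [42, 113, 195], [42, 114, 196], [41, 111, 191], [39, 94, 164], [42, 72, 116], [45, 66, 102], [45, 67, 102], [45, 66, 101], [46, 67, 102], [45, 67, 102]]
[0.44582627 0.22028241 0.08      ]
[0.48408037 0.21705595 0.08      ]
[0.46345421 0.20146488 0.08      ]
[0.46626333 0.23641406 0.08      ]
156.0 [0.45045952 0.21856738 0.02      ]
162.0 [0.45788721 0.2179368  0.02      ]
(array([0.46670738, 0.21920522, 0.07581064]), [np.float64(0.0006935945015971408), np.float64(0.0006935945015971426)])
red far/near board edges [0.32872237 0.16251191 0.008     ] [0.34182793 0.2997025  0.008     ]
```

```bash
python3 -m creep '[{"slide":[0,0,3.0],"angular":[0,0,0],"claw":1},{"slide":[0,0,3.5],"angular":[0,0,0],"claw":1},{"slide":[0,0,3.5],"angular":[0,0,0],"claw":1},{"slide":[0,0,2.0],"angular":[0,0,0],"claw":1},{"slide":[0,0,0],"angular":[0,0,0],"claw":1},{"slide":[0,0,0],"angular":[0,0,0],"claw":1},{"slide":[0,0,0],"angular":[0,0,0],"claw":1}]'
python3 - <<'E'
from h import *
s=manip.sense();r=R.from_quat(s['tool_rot']).as_matrix();print(s['tcp_pos'],s['tool_rot'],'toolx',r[:,0],'toolz',r[:,2]); d=np.array([.4669,.2190,.034])-s['tcp_pos'];print('cm in tool',100*r.T@d, 'yaw',np.arctan2(r[1,0],r[0,0])-np.pi)
E
```

```text
t: 2.95
tcp_pos: [0.4684, 0.2175, 0.1124]
tool_rot: [0.043, 0.999, 0.0, 0.001]
force: [-0.0, 1.0, 0.3]
finger_gap: 0.998
gripper_force: 0.0
[0.46836899 0.21750246 0.11235069] [4.30834853e-02 9.99071118e-01 1.46101181e-04 8.32343761e-04] toolx [-0.99628624  0.08608717 -0.00165055] toolz [ 1.67573032e-03  2.20210401e-04 -9.99998572e-01]
cm in tool [0.17217718 0.133703   7.83484496] yaw -0.08619398084299768
```

```bash
python3 -m creep '[{"slide":[0.1,0.1,2.5],"angular":[0,0,0.003],"claw":1},{"slide":[0.05,0.05,2.5],"angular":[0,0,0],"claw":1},{"slide":[0,0,2.0],"angular":[0,0,0],"claw":1},{"slide":[0,0,0.8],"angular":[0,0,0],"claw":1},{"slide":[0,0,0],"angular":[0,0,0],"claw":1},{"slide":[0,0,0],"angular":[0,0,0],"claw":1}]'
python3 -m creep '[{"slide":[0,0,0],"angular":[0,0,0],"claw":0},{"slide":[0,0,0],"angular":[0,0,0],"claw":-0.1},{"slide":[0,0,0],"angular":[0,0,0],"claw":-0.2},{"slide":[0,0,0],"angular":[0,0,0],"claw":-0.4},{"slide":[0,0,0],"angular":[0,0,0],"claw":-1},{"slide":[0,0,0],"angular":[0,0,0],"claw":-1},{"slide":[0,0,0],"angular":[0,0,0],"claw":-1}]' 70
python3 - <<'E'
from h import *
s=manip.sense();print(s['ft_torque'],s['force'])
n=lambda c,k:cv2.imwrite(f'pics/{c}{k}.png',viewer.snapshot(c))
n('top',2);n('scene',2)
for nm in('top','scene'):
    im=cv2.imread(f'pics/{nm}2.png');h=cv2.cvtColor(im,cv2.COLOR_BGR2HSV)
    u,v=(225.8,187.2) if nm=='top' else (427.1,143.8)
    u,v=int(u),int(v);print(nm,h[v-3:v+4,u-4:u+5].tolist() if 0 else h[v,u-12:u+13].tolist())
E
```

```text
t: 3.45
tcp_pos: [0.4671, 0.2198, 0.0345]
tool_rot: [0.044, 0.999, 0.0, 0.001]
force: [0.2, 0.7, 1.1]
finger_gap: 0.998
gripper_force: 0.0
t: 4.03
tcp_pos: [0.4667, 0.22, 0.0343]
tool_rot: [0.044, 0.999, 0.0, 0.001]
force: [-0.2, -0.1, 5.4]
finger_gap: 0.415
gripper_force: 72.0
[ 0.1440866   0.12113626 -0.03778706] [-0.18461737 -0.07582283  5.42957353]
top [[10, 147, 218], [10, 148, 217], [10, 151, 214], [10, 150, 214], [10, 149, 215], [10, 148, 213], [10, 151, 213], [16, 149, 192], [18, 147, 199], [18, 148, 219], [19, 145, 228], [19, 145, 230], [18, 148, 222], [18, 148, 207], [18, 149, 183], [19, 149, 144], [13, 151, 123], [10, 150, 194], [9, 149, 218], [10, 146, 220], [10, 147, 218], [10, 150, 216], [10, 150, 219], [10, 148, 214], [10, 147, 189]]
scene [[173, 27, 38], [11, 157, 107], [13, 169, 160], [13, 167, 173], [13, 170, 171], [13, 171, 170], [13, 170, 168], [13, 170, 168], [13, 173, 156], [18, 179, 138], [22, 196, 148], [22, 192, 165], [22, 191, 175], [22, 193, 184], [23, 197, 186], [22, 194, 181], [22, 194, 172], [20, 184, 158], [13, 169, 160], [13, 168, 170], [13, 172, 168], [13, 169, 169], [13, 172, 172], [12, 165, 164], [13, 126, 127]]
```

```bash
cat > bal.py <<'E'
import json,os,sys
from h import *
from scipy.optimize import least_squares,minimize_scalar
F='log.json'; DT=1/12; L=.237; ML=.22*.173; I=.007; K=.353; C=.0008
D=json.load(open(F)) if os.path.exists(F) else dict(obs=[],rows=[],th=.14)
def lampframe(s):
    r=R.from_quat(s['tool_rot']).as_matrix();l=np.c_[-r[:,0],r[:,1],-r[:,2]]
    o=np.array(s['tcp_pos'])-.026*l[:,2];return l,o
def measure(im,s,th0):
    l,o=lampframe(s);h=o+l@[.17,0,.05];P=lambda th:proj('top',h+l@[0,-L*np.sin(th),L*np.cos(th)])
    H=cv2.cvtColor(im,cv2.COLOR_BGR2HSV);m=cv2.inRange(H,(15,100,90),(27,255,255))
    n,lab,st,c=cv2.connectedComponentsWithStats(m)
    g=P(th0);ok=[i for i in range(1,n) if 25<st[i,4]<200]
    i=min(ok,key=lambda i:np.linalg.norm(c[i]-g));e=np.linalg.norm(c[i]-g)
    th=minimize_scalar(lambda t:((P(t)-c[i])**2).sum(),bounds=(-.4,.4),method='bounded').x
    return th,e,st[i,4],P(th)-c[i]
def snap(n):
    for k in range(n):
        s=manip.sense();im=viewer.snapshot('top');th,e,a,res=measure(im,s,D['th'])
        l,o=lampframe(s);D['th']=th
        phi=np.arctan2(-l[2,1]*-1,l[2,2])
        D['obs'].append([s['t'],th,phi,*o,np.arctan2(l[1,0],l[0,0]),l[2,0],int(a)])
    json.dump(D,open(F,'w'));return s
def inputs(t0,t1,rows,tau,dt=DT/10):
    # rows: [tstart, lateral m, dphi]; returns times, hinge y and phi (lagged), piecewise linear command
    t=np.arange(t0-.3,t1+dt,dt);y=np.zeros_like(t);p=np.zeros_like(t)
    for ts,dy,dp in rows:
        f=np.clip((t-ts-tau)/DT,0,1);f=f*f*(3-2*f) if 0 else f;y+=dy*f;p+=dp*f
    k=np.ones(11)/11   # servo smoothing
    sm=lambda v:np.convolve(np.pad(v,5,mode='edge'),k,'valid')
    y=sm(y);p=sm(p);i=np.searchsorted(t,t0-1e-9);return t[i:],y[i:],p[i:]
def sim(x0,t,y,p,b,ms):
    # z=theta - ML/I*y + p  has smooth dynamics
    dt=t[1]-t[0];G=ML*ms/(I*ms);th,w=x0;out=[th];z=th-G*y[0]+p[0];v=w-G*np.gradient(y,dt)[0]+np.gradient(p,dt)[0];W=[w]
    dy=np.gradient(y,dt);dp=np.gradient(p,dt)
    for i in range(len(t)-1):
        thn=z+G*y[i]-p[i];wn=v+G*dy[i]-dp[i]
        a=(ML*ms*9.81*np.sin(thn+p[i]+b)-K*thn-C*wn)/(I*ms);v+=a*dt;z+=v*dt
        out.append(z+G*y[i+1]-p[i+1]);W.append(v+G*dy[i+1]-dp[i+1])
    return np.array(out),np.array(W)
TAU=.03
def fit(tstart,verbose=True):
    O=np.array([o[:8] for o in D['obs'] if o[0]>=tstart-1e-6]);ph0=D.get('phi0',0)
    t1=O[-1,0]+.05;rows=[r for r in D['rows'] if r[0]>tstart-.3]
    pre=sum(r[2] for r in D['rows'] if r[0]<=tstart-.3)
    t,y,p=inputs(O[0,0],t1,rows,TAU);p=p+pre
    def f(q):
        th,_=sim(q[:2],t,y,p,q[2],q[3]);return np.r_[(np.interp(O[:,0],t,th)-O[:,1])/.002,(q[2]-D.get('b',0))/D.get('sb',.01),(q[3]-D.get('ms',1.01))/D.get('sms',.015)]
    r=least_squares(f,[O[0,1],0,D.get('b',0),D.get('ms',1.01)]);th,w=sim(r.x[:2],t,y,p,r.x[2],r.x[3])
    cov=np.linalg.inv(r.jac.T@r.jac);n=len(O)
    print('fit th %.3f w %.3f | b %.4f+-%.4f ms %.3f+-%.3f phi %.4f | res mrad'%(th[-1],w[-1],r.x[2],cov[2,2]**.5,r.x[3],cov[3,3]**.5,p[-1]),np.round(r.fun[:n]*2,1))
    return t1,th[-1],w[-1],p[-1],r.x[2],r.x[3]
def trim(b,ms,th): # roll that balances at lean th
    return np.arcsin(K*th/(ML*ms*9.81))-th-b
def plan(st,dy,dpsi=None,tht=0.,nsim=.25,maxphi=.05,w_th=1.):
    """dy: lateral tool slide per row (cm), dpsi: lamp yaw per row. choose roll per row"""
    t1,th,w,p,b,ms=st;n=len(dy);dpsi=dpsi or [0]*n;pf=trim(b,ms,tht);lam=np.sqrt((ML*ms*9.81-K)/(I*ms))
    old=[r for r in D['rows'] if r[0]>t1-.3];pre=sum(r[2] for r in D['rows'] if r[0]<=t1-.3)
    mk=lambda d:[[t1+i*DT,dy[i]/100+.17*dpsi[i]-.024*d[i],d[i]] for i in range(n)]
    def run(d):
        t,y,q=inputs(t1,t1+n*DT+nsim,old+mk(d),TAU);return t,*sim((th,w),t,y,q+pre,b,ms)
    def f(d):
        t,T,W=run(d);cum=p+np.cumsum(d);k=int(round(.25/(t[1]-t[0])))
        return np.r_[20*(T[-1]-tht+W[-1]/lam),4*w_th*(T[-1]-tht),3*(cum-pf),6*d,10*(cum[-1]-pf),np.clip(abs(T[::10])-.14,0,1)*20*(abs(th)<.14)]
    d=least_squares(f,np.clip(np.full(n,(pf-p)/n),-maxphi,maxphi),bounds=(-.03,.03)).x
    c=np.round(p+np.cumsum(d),3);d=np.diff(np.r_[p,c]);d=np.round(d,4)
    t,T,W=run(d);print('roll rx rows:',(-d).round(4).tolist());print('th path',T[::10].round(3).tolist(),'end w %.3f trim %.4f'%(W[-1],pf))
    D['pending']=[[i,m[1],m[2]] for i,m in enumerate(mk(d))];json.dump(D,open(F,'w'))
def commit():
    # call after the rows were run: they ended at the present time
    t=manip.sense()['t'];P=D.pop('pending',[]);n=len(P)
    D['rows']+=[[t-(n-i)*DT,a,b] for i,a,b in P]
E
python3 - <<'E'
from bal import *
s=manip.sense();im=cv2.imread('pics/top2.png');print(measure(im,s,.14))
snap(3);print(np.round(D['obs'],4).tolist())
E
```

```text
(np.float64(0.13494801548965563), np.float64(0.8199358892776136), np.int32(60), array([-0.05559249,  0.44162412]))
[[4.1333, 0.1408, 0.0008, 0.4667, 0.22, 0.0083, -0.0881, 0.0017, 59.0], [4.1833, 0.1428, 0.0008, 0.4667, 0.22, 0.0083, -0.088, 0.0017, 60.0], [4.2333, 0.1434, 0.0008, 0.4667, 0.22, 0.0083, -0.0881, 0.0017, 60.0]]
```

```bash
python3 -m creep '[{"slide":[0,0,-0.1],"angular":[0,0,0],"claw":-1},{"slide":[0,0,-0.3],"angular":[0,0,0],"claw":-1},{"slide":[0,0,-0.4],"angular":[0,0,0],"claw":-1},{"slide":[0,0,-0.5],"angular":[0,0,0],"claw":-1},{"slide":[0,0,-0.4],"angular":[0,0,0],"claw":-1},{"slide":[0,0,-0.3],"angular":[0,0,0],"claw":-1},{"slide":[0,0,-0.2],"angular":[0,0,0],"claw":-1},{"slide":[0,0,0],"angular":[0,0,0],"claw":-1},{"slide":[0,0,0],"angular":[0,0,0],"claw":-1}]'
python3 - <<'E'
from bal import *
snap(4);print(np.round(D['obs'][-4:],4).tolist())
D['t0']=D['obs'][-4][0]
t1=D['obs'][-1][0]+.05
plan((t1,D['th'],0,0,0,1.01),[0]*8,maxphi=.03)
E
```

```text
t: 5.03
tcp_pos: [0.4661, 0.2197, 0.0555]
tool_rot: [0.044, 0.999, 0.0, 0.0]
force: [1.0, 0.7, -8.4]
finger_gap: 0.41
gripper_force: 70.4
[[5.0333, 0.1728, 0.0001, 0.4661, 0.2197, 0.0295, -0.0878, 0.0003, 63.0], [5.0833, 0.173, 0.0, 0.466, 0.2197, 0.0293, -0.0878, -0.0001, 63.0], [5.1333, 0.1727, -0.0001, 0.4659, 0.2196, 0.0292, -0.0879, -0.0004, 65.0], [5.1833, 0.1733, -0.0001, 0.4659, 0.2196, 0.0292, -0.0878, -0.0004, 65.0]]
roll rx rows: [0.023, 0.002, -0.002, -0.005, -0.006, -0.007, -0.006, -0.006]
th path [0.173, 0.185, 0.191, 0.18, 0.161, 0.137, 0.11, 0.083, 0.059, 0.041, 0.03, 0.023] end w -0.070 trim 0.0000
```

```bash
python3 -m creep '[{"slide":[0,0,0],"angular":[0.023,0,0],"claw":-1},{"slide":[0,0,0],"angular":[0.002,0,0],"claw":-1},{"slide":[0,0,0],"angular":[-0.002,0,0],"claw":-1},{"slide":[0,0,0],"angular":[-0.005,0,0],"claw":-1},{"slide":[0,0,0],"angular":[-0.006,0,0],"claw":-1},{"slide":[0,0,0],"angular":[-0.007,0,0],"claw":-1},{"slide":[0,0,0],"angular":[-0.006,0,0],"claw":-1},{"slide":[0,0,0],"angular":[-0.006,0,0],"claw":-1}]'
cat > cyc.py <<'E'
from bal import *
def cyc(dy,n=3,M=3,**k):
    commit();ts=manip.sense()['t'];D.setdefault('ts',[]).append(ts);s=snap(n)
    o=D['obs'][-n:];print('obs',[round(x[1],4) for x in o],'phi',round(o[-1][2],4),'o',np.round(o[-1][3:7],4).tolist(),'pitch %.4f'%o[-1][7],'t %.2f'%o[-1][0])
    st=fit(D['ts'][max(-M,-len(D['ts']))]) ;plan(st,dy,**k)
E
python3 -c "
from cyc import *
cyc([0]*7,n=4)"
```

```text
t: 5.9
tcp_pos: [0.466, 0.2195, 0.0553]
tool_rot: [0.044, 0.999, 0.004, 0.0]
force: [-0.1, 0.6, -8.7]
finger_gap: 0.414
gripper_force: 70.8
obs [np.float64(0.0203), np.float64(0.0081), np.float64(-0.0024), np.float64(-0.0102)] phi 0.007 o [0.466, 0.2196, 0.0293, -0.0882] pitch -0.0001 t 6.05
fit th -0.018 w -0.143 | b 0.0002+-0.0083 ms 1.010+-0.015 phi 0.0070 | res mrad [ 0.1 -0.4  0.4 -0.2]
roll rx rows: [-0.005, 0.001, 0.002, 0.002, 0.003, 0.003, 0.003]
th path [-0.018, -0.031, -0.038, -0.039, -0.037, -0.032, -0.026, -0.019, -0.015, -0.014, -0.013] end w 0.000 trim -0.0002
```

```bash
python3 -m creep '[{"slide":[0,0,0],"angular":[-0.005,0,0],"claw":-1},{"slide":[0,0,0],"angular":[0.001,0,0],"claw":-1},{"slide":[0,0,0],"angular":[0.002,0,0],"claw":-1},{"slide":[0,0,0],"angular":[0.002,0,0],"claw":-1},{"slide":[0,0,0],"angular":[0.003,0,0],"claw":-1},{"slide":[0,0,0],"angular":[0.003,0,0],"claw":-1},{"slide":[0,0,0],"angular":[0.003,0,0],"claw":-1}]'
python3 -c "
from cyc import *
cyc([0]*9,n=3)"
```

```text
t: 6.68
tcp_pos: [0.466, 0.2197, 0.0553]
tool_rot: [0.044, 0.999, -0.001, -0.0]
force: [-0.5, -0.1, -7.5]
finger_gap: 0.409
gripper_force: 70.8
obs [np.float64(-0.0656), np.float64(-0.0707), np.float64(-0.0782)] phi -0.0021 o [0.466, 0.2198, 0.0293, -0.0875] pitch 0.0000 t 6.78
fit th -0.086 w -0.176 | b -0.0025+-0.0010 ms 1.011+-0.015 phi -0.0020 | res mrad [-0.3 -0.2  0.7 -0.1 -0.5 -0.1  0.5]
roll rx rows: [-0.025, -0.004, -0.0, 0.004, 0.004, 0.006, 0.005, 0.006, 0.005]
th path [-0.086, -0.113, -0.135, -0.139, -0.134, -0.122, -0.105, -0.086, -0.065, -0.047, -0.035, -0.028, -0.023] end w 0.036 trim 0.0025
```

```bash
python3 -m creep '[{"slide":[0,0,0],"angular":[-0.025,0,0],"claw":-1},{"slide":[0,0,0],"angular":[-0.004,0,0],"claw":-1},{"slide":[0,0,0],"angular":[0,0,0],"claw":-1},{"slide":[0,0,0],"angular":[0.004,0,0],"claw":-1},{"slide":[0.2,0,0],"angular":[0.004,0,0],"claw":-1},{"slide":[0.3,0,0],"angular":[0.006,0,0],"claw":-1},{"slide":[0.3,0,0],"angular":[0.005,0,0],"claw":-1},{"slide":[0.3,0,0],"angular":[0.006,0,0],"claw":-1},{"slide":[0.3,0,0],"angular":[0.005,0,0],"claw":-1}]'
python3 -c "
from cyc import *
cyc([0]*7,n=3)"
```

```text
t: 7.58
tcp_pos: [0.4515, 0.2211, 0.0553]
tool_rot: [0.044, 0.999, -0.002, -0.0]
force: [0.2, 0.6, -7.1]
finger_gap: 0.409
gripper_force: 71.0
obs [np.float64(-0.0601), np.float64(-0.0538), np.float64(-0.0512)] phi -0.0037 o [0.4509, 0.221, 0.0292, -0.087] pitch -0.0015 t 7.68
fit th -0.105 w -0.526 | b -0.0422+-0.0006 ms 0.623+-0.004 phi -0.0030 | res mrad [ -1.7   1.5  -0.5  -9.1 -18.4   1.6  21.9  30.3   1.7 -27. ]bal.py:57: RuntimeWarning: invalid value encountered in sqrt
  t1,th,w,p,b,ms=st;n=len(dy);dpsi=dpsi or [0]*n;pf=trim(b,ms,tht);lam=np.sqrt((ML*ms*9.81-K)/(I*ms))
Traceback (most recent call last):
  File "cyc.py", line 5, in cyc
    st=fit(D['ts'][max(-M,-len(D['ts']))]) ;plan(st,dy,**k)
                                            ~~~~^^^^^^^^^^^
  File "bal.py", line 65, in plan
    d=least_squares(f,np.clip(np.full(n,(pf-p)/n),-maxphi,maxphi),bounds=(-.03,.03)).x
      ~~~~~~~~~~~~~^^^^^^^^^^^^^^^^^^^^^^^^^^^^^^^^^^^^^^^^^^^^^^^^^^^^^^^^^^^^^^^^^
ValueError: Residuals are not finite in the initial point.
```

```bash
python3 - <<'E'
s=open('bal.py').read()
s=s.replace("r=least_squares(f,[O[0,1],0,D.get('b',0),D.get('ms',1.01)])","""k=O[:,0]<O[0,0]+.22;w0=np.polyfit(O[k,0]-O[0,0],O[k,1],1)[1-1]
    r=min((least_squares(f,[O[0,1],w0+e,b0,D.get('ms',1.01)],x_scale=[.01,.03,.001,.01]) for e in(-.03,0,.03) for b0 in(D.get('bl',0),D.get('bl',0)-.002)),key=lambda r:r.cost);D['bl']=r.x[2]""")
open('bal.py','w').write(s)
E
python3 -c "
from bal import *
D['bl']=-.0025
print(D['rows'][-9:],D['ts'])
# pending was consumed but not saved if commit ran before crash
st=fit(D['ts'][-3]);st=fit(D['ts'][-2]);plan(st,[0]*7)"
```

```text
[[6.8333, -0.0006000000000000001, 0.025], [6.916633333333333, -9.6e-05, 0.004], [6.999966666666667, 0.0, 0.0], [7.0833, 9.6e-05, -0.004], [7.166633333333333, 9.6e-05, -0.004], [7.249966666666667, 0.000144, -0.006], [7.3333, 0.00012, -0.005], [7.416633333333333, 0.000144, -0.006], [7.499966666666667, 0.00012, -0.005]] [5.9, 6.6833, 7.5833]
fit th -0.045 w 0.070 | b -0.0019+-0.0010 ms 1.003+-0.012 phi -0.0030 | res mrad [ 0.7 -0.   0.2 -1.2 -1.   0.2  1.8 -2.1 -0.5  2.1]
fit th -0.046 w 0.064 | b -0.0016+-0.0018 ms 1.008+-0.015 phi -0.0030 | res mrad [-1.5  0.   2.  -1.9 -0.5  1.8]
roll rx rows: [-0.007, -0.001, -0.0, 0.001, 0.001, 0.002, 0.001]
th path [-0.046, -0.045, -0.044, -0.04, -0.034, -0.028, -0.021, -0.015, -0.011, -0.009, -0.007] end w 0.018 trim 0.0016
```

```bash
python3 -m creep '[{"slide":[0.3,0,0],"angular":[-0.007,0,0],"claw":-1},{"slide":[0.5,0,0],"angular":[-0.001,0,0],"claw":-1},{"slide":[0.7,0,0],"angular":[0,0,0],"claw":-1},{"slide":[0.8,0,0],"angular":[0.001,0,0],"claw":-1},{"slide":[0.8,0,0],"angular":[0.001,0,0],"claw":-1},{"slide":[0.6,0,0],"angular":[0.002,0,0],"claw":-1},{"slide":[0.4,0,0],"angular":[0.001,0,0],"claw":-1}]'
python3 -c "
from cyc import *
cyc([0]*7,n=3)"
```

```text
t: 8.32
tcp_pos: [0.4095, 0.2245, 0.0553]
tool_rot: [0.044, 0.999, -0.0, -0.001]
force: [-0.5, 1.3, -7.9]
finger_gap: 0.418
gripper_force: 71.0
obs [np.float64(-0.0455), np.float64(-0.0471), np.float64(-0.0492)] phi -0.0006 o [0.4098, 0.2245, 0.0293, -0.087] pitch -0.0015 t 8.42
fit th -0.053 w -0.069 | b -0.0024+-0.0010 ms 1.005+-0.013 phi 0.0000 | res mrad [-2.   0.1  2.5 -1.4 -0.5  1.3 -0.1  0.2 -0. ]
roll rx rows: [-0.014, -0.002, 0.001, 0.003, 0.004, 0.004, 0.005]
th path [-0.053, -0.065, -0.075, -0.074, -0.067, -0.057, -0.045, -0.032, -0.023, -0.018, -0.015] end w 0.025 trim 0.0024
```

```bash
python3 -m creep '[{"slide":[0.2,0,0],"angular":[-0.014,0,0],"claw":-1},{"slide":[0.3,0,0],"angular":[-0.002,0,0],"claw":-1},{"slide":[0.4,0,0],"angular":[0.001,0,0],"claw":-1},{"slide":[0.4,0,0],"angular":[0.003,0,0],"claw":-1},{"slide":[0.2,0,0],"angular":[0.004,0,0],"claw":-1},{"slide":[0,0,0],"angular":[0.004,0,0],"claw":-1},{"slide":[0,0,0],"angular":[0.005,0,0],"claw":-1}]'
python3 -c "
from cyc import *
cyc([-.1,-.2,-.4,-.5,-.6,-.6,-.6,-.6],n=3)"
```

```text
t: 9.05
tcp_pos: [0.3963, 0.2259, 0.0553]
tool_rot: [0.044, 0.999, -0.001, 0.0]
force: [0.8, -0.3, -7.7]
finger_gap: 0.412
gripper_force: 71.0
obs [np.float64(-0.0242), np.float64(-0.0184), np.float64(-0.0155)] phi -0.0009 o [0.3969, 0.2261, 0.0294, -0.0874] pitch 0.0010 t 9.15
fit th -0.008 w 0.087 | b -0.0011+-0.0008 ms 1.009+-0.015 phi -0.0010 | res mrad [-0.2 -0.3  0.6 -0.9  0.3  1.1 -1.9 -0.5  1.9]
roll rx rows: [-0.012, -0.001, 0.003, 0.003, 0.004, 0.004, 0.004, 0.002]
th path [-0.008, -0.009, -0.011, -0.01, -0.013, -0.018, -0.024, -0.032, -0.043, -0.04, -0.03, -0.025] end w 0.046 trim 0.0011
```

```bash
python3 -c "
from bal import *
st=fit(D['ts'][-3]);plan(st,[-.1,-.3,-.5,-.7,-.8,-.8,-.7,-.5,-.3,-.1])"
```

```text
fit th -0.008 w 0.087 | b -0.0011+-0.0008 ms 1.009+-0.015 phi -0.0010 | res mrad [-0.2 -0.3  0.6 -0.9  0.3  1.1 -1.9 -0.5  1.9]
roll rx rows: [-0.014, -0.001, 0.001, 0.003, 0.003, 0.004, 0.004, 0.003, 0.003, 0.001]
th path [-0.008, -0.01, -0.015, -0.02, -0.029, -0.042, -0.054, -0.063, -0.065, -0.059, -0.048, -0.036, -0.026, -0.02] end w 0.044 trim 0.0011
```

```bash
python3 -m creep '[{"slide":[0,-0.1,0],"angular":[-0.014,0,0],"claw":-1},{"slide":[0,-0.3,0],"angular":[-0.001,0,0],"claw":-1},{"slide":[0,-0.5,0],"angular":[0.001,0,0],"claw":-1},{"slide":[0,-0.7,0],"angular":[0.003,0,0],"claw":-1},{"slide":[0,-0.8,0],"angular":[0.003,0,0],"claw":-1},{"slide":[0,-0.8,0],"angular":[0.004,0,0],"claw":-1},{"slide":[0,-0.7,0],"angular":[0.004,0,0],"claw":-1},{"slide":[0,-0.5,0],"angular":[0.003,0,0],"claw":-1},{"slide":[0,-0.3,0],"angular":[0.003,0,0],"claw":-1},{"slide":[0,-0.1,0],"angular":[0.001,0,0],"claw":-1}]'
python3 -c "
from cyc import *
cyc([-.1,-.3,-.5,-.7,-.8,-.8,-.7,-.5,-.3,-.1],n=3,dpsi=[0,0,.004,.004,.004,.004,.004,.004,0,0])"
```

```text
t: 10.03
tcp_pos: [0.3922, 0.1774, 0.055]
tool_rot: [0.044, 0.999, -0.004, -0.0]
force: [-0.3, -0.3, -7.6]
finger_gap: 0.415
gripper_force: 71.0
obs [np.float64(-0.1576), np.float64(-0.1606), np.float64(-0.165)] phi -0.0079 o [0.3922, 0.1777, 0.029, -0.0882] pitch 0.0002 t 10.13
fit th -0.173 w -0.163 | b -0.0021+-0.0006 ms 1.004+-0.012 phi -0.0080 | res mrad [-1.7  0.4  1.8 -1.3 -0.5  1.1  0.6 -0.  -0.5]
roll rx rows: [-0.03, -0.027, -0.009, 0.003, 0.009, 0.012, 0.014, 0.015, 0.013, 0.01]
th path [-0.173, -0.205, -0.257, -0.295, -0.313, -0.314, -0.301, -0.275, -0.235, -0.189, -0.142, -0.106, -0.081, -0.066] end w 0.121 trim 0.0021
```

```bash
python3 -c "
from bal import *
D['b']=-.002;D['sb']=.0005
st=fit(D['ts'][-3]);plan(st,[.5,.7,.5,.3,0.1,0])"
```

```text
fit th -0.173 w -0.166 | b -0.0021+-0.0004 ms 1.006+-0.008 phi -0.0080 | res mrad [-1.6  0.4  1.8 -1.3 -0.5  1.   0.7 -0.  -0.6]
roll rx rows: [-0.03, -0.018, -0.001, 0.008, 0.015, 0.019]
th path [-0.173, -0.192, -0.199, -0.185, -0.159, -0.126, -0.091, -0.069, -0.058, -0.05] end w 0.086 trim 0.0021
```

```bash
python3 -m creep '[{"slide":[0,0.5,0],"angular":[-0.03,0,0],"claw":-1},{"slide":[0,0.7,0],"angular":[-0.018,0,0],"claw":-1},{"slide":[0,0.5,0],"angular":[-0.001,0,0],"claw":-1},{"slide":[0,0.3,0],"angular":[0.008,0,0],"claw":-1},{"slide":[0,0.1,0],"angular":[0.015,0,0],"claw":-1},{"slide":[0,0,0],"angular":[0.019,0,0],"claw":-1}]'
python3 -c "
from cyc import *
cyc([0]*6,n=3)"
```

```text
t: 10.68
tcp_pos: [0.3941, 0.1993, 0.0555]
tool_rot: [0.044, 0.999, -0.001, 0.0]
force: [0.1, -0.1, -7.7]
finger_gap: 0.416
gripper_force: 71.2
obs [np.float64(-0.0772), np.float64(-0.0668), np.float64(-0.0617)] phi -0.0012 o [0.3943, 0.1997, 0.0295, -0.086] pitch 0.0010 t 10.78
fit th -0.049 w 0.153 | b -0.0019+-0.0005 ms 1.002+-0.004 phi -0.0010 | res mrad [-0.7 -0.3  0.9  0.6  0.4  0.5 -6.3  0.1  4.8]
roll rx rows: [0.0, -0.0, -0.0, -0.0, -0.0, -0.001]
th path [-0.049, -0.037, -0.028, -0.02, -0.014, -0.009, -0.006, -0.003, -0.002, -0.0] end w 0.009 trim 0.0019
```

```bash
python3 -c "
from bal import *
O=np.array([o[:8] for o in D['obs']]);np.set_printoptions(precision=4,suppress=True,linewidth=150)
t,y,p=inputs(5.0,O[-1,0]+.05,D['rows'],.03)
for o in O[7:]:
  h=o[3:5]+.17*np.array([np.cos(o[6]),np.sin(o[6])])-.05*o[2]*np.array([-np.sin(o[6]),np.cos(o[6])]);lat=h@[.087,.996]
  print(o[0],'phi',o[2],'model',np.interp(o[0],t,p),'lat',lat,'model',np.interp(o[0],t,y)+.2453, 'yaw',o[6])
print(D['rows'][-1])
"
```

```text
5.9 phi 0.007611061675495222 model 0.004741818181817908 lat 0.2588127072385519 model 0.24518619636363637 yaw -0.08805988736331018
5.95 phi 0.007629637301524546 model 0.006738181818181532 lat 0.2586290159287389 model 0.24513828363636364 yaw -0.08822102829033382
6.0 phi 0.007171470685317227 model 0.007 lat 0.2586604779902577 model 0.245132 yaw -0.08826081632338367
6.05 phi 0.007017231697543245 model 0.007 lat 0.258764834131496 model 0.245132 yaw -0.08816294579754963
6.6833 phi -0.0022692737297404543 model -0.0008708440727270581 lat 0.25935084947379244 model 0.24532090025774544 yaw -0.08774790701356151
6.7333 phi -0.0022925031016683434 model -0.0018690258909088713 lat 0.25944533625827193 model 0.2453448566213818 yaw -0.08766046903034129
6.7833 phi -0.002106850219707365 model -0.001999999999999998 lat 0.25947651081334944 model 0.24534799999999998 yaw -0.0874815076639615
7.5833 phi -0.003653124405622859 model -0.0011180734545449536 lat 0.25948012743631954 model 0.24532683376290906 yaw -0.08748802790685462
7.6333 phi -0.0040839819403749355 model -0.002781709818181309 lat 0.2595236852388778
[... 1111 characters left out ...]
0.0833 phi -0.008132619223705008 model -0.007956341963636173 lat 0.21098423649342501 model 0.19753461024349106 yaw -0.08845067670866855
10.1333 phi -0.00793803049288612 model -0.007999999999999993 lat 0.21128677997279918 model 0.197492 yaw -0.08824794245015946
10.6833 phi -0.0021172214939962322 model 0.006151320872731089 lat 0.232781488442377 model 0.21815236829905443 yaw -0.08748429564876338
10.7333 phi -0.002525192614675293 model -0.0001704973090872388 lat 0.23331558223179086 model 0.21830409193541808 yaw -0.08679740414980915
10.7833 phi -0.0011556440968607487 model -0.0009999999999999905 lat 0.23347211387461117 model 0.218324 yaw -0.08599275365305441
[10.599966666666665, 0.000456, -0.019]
```

```bash
python3 - <<'E'
s=open('bal.py').read()
s=s.replace("k=np.ones(11)/11","k=np.ones(7)/7").replace("np.pad(v,5,","np.pad(v,3,");open('bal.py','w').write(s)
E
python3 -c "
import bal
from bal import *
for T in(0.0,-.02,-.04,-.06):
  bal.TAU=T;print(T);fit(D['ts'][-2]);fit(D['ts'][-4]);st=fit(D['ts'][-3])
"
```

```text
0.0
fit th -0.055 w 0.096 | b -0.0020+-0.0005 ms 1.012+-0.008 phi -0.0010 | res mrad [ 0.   0.3 -0.3  0.4 -0.8  0.4]
fit th -0.054 w 0.117 | b -0.0016+-0.0002 ms 1.008+-0.002 phi -0.0010 | res mrad [-0.8  0.1  0.7  0.5 -0.4  0.6  0.8  0.2 -1.2 -0.3 -0.8  1.1]
fit th -0.055 w 0.115 | b -0.0019+-0.0005 ms 1.006+-0.004 phi -0.0010 | res mrad [ 0.1 -0.6  0.6  1.   0.3 -1.1 -0.3 -0.9  1. ]
-0.02
fit th -0.057 w 0.080 | b -0.0020+-0.0005 ms 1.013+-0.008 phi -0.0010 | res mrad [ 1.   0.2 -1.7  2.5 -1.2 -0.8]
fit th -0.057 w 0.097 | b -0.0012+-0.0002 ms 1.013+-0.002 phi -0.0010 | res mrad [-0.5 -0.1  0.1  1.5 -0.1  0.7  1.2 -0.1 -2.5  2.  -1.2 -0.2]
fit th -0.057 w 0.093 | b -0.0019+-0.0005 ms 1.009+-0.004 phi -0.0010 | res mrad [ 0.2 -0.8  0.6  1.7  0.2 -2.3  2.1 -1.2 -0.4]
-0.04
fit th -0.060 w 0.056 | b -0.0020+-0.0005 ms 1.016+-0.008 phi -0.0010 | res mrad [ 1.9  0.2 -3.   3.9 -1.1 -1.8]
fit th -0.058 w 0.079 | b -0.0008+-0.0002 ms 1.019+-0.002 phi -0.0010 | res mrad [ 0.  -0.1 -0.9  2.4  0.6  0.5  2.  -0.3 -4.   3.2 -1.1 -1. ]
fit th -0.059 w 0.071 | b -0.0019+-0.0005 ms 1.011+-0.004 phi -0.0010 | res mrad [ 0.3 -0.5  0.2  2.7  0.2 -3.6  3.4 -1.2 -1.4]
-0.06
fit th -0.062 w 0.030 | b -0.0020+-0.0005 ms 1.022+-0.009 phi -0.0010 | res mrad [ 2.9  0.4 -4.5  5.2 -0.9 -2.9]
fit th -0.060 w 0.060 | b -0.0004+-0.0002 ms 1.025+-0.002 phi -0.0010 | res mrad [ 0.8  0.4 -2.8  4.   2.  -0.7  3.  -0.3 -5.9  4.3 -0.9 -1.8]
fit th -0.061 w 0.048 | b -0.0020+-0.0005 ms 1.014+-0.004 phi -0.0010 | res mrad [ 0.9  0.2 -1.4  4.   0.5 -5.3  4.5 -1.  -2.3]
```

```bash
sed -i 's/^TAU=.*/TAU=0.0/' bal.py; python3 -c "
from bal import *
D['b']=-.0017;D['sb']=.0005;D['ms']=1.008;D['sms']=.006
st=fit(D['ts'][-4]);plan(st,[0,-.1,-.3,-.5,-.6,-.5,-.3,-.1,0],w_th=2)"
```

```text
fit th -0.054 w 0.117 | b -0.0016+-0.0002 ms 1.008+-0.002 phi -0.0010 | res mrad [-0.7  0.2  0.7  0.3 -0.6  0.4  0.9  0.2 -1.1 -0.3 -0.9  1.1]
roll rx rows: [-0.011, 0.001, 0.002, 0.002, 0.003, 0.003, 0.002, 0.002, 0.001]
th path [-0.054, -0.049, -0.037, -0.032, -0.036, -0.044, -0.047, -0.043, -0.031, -0.019, -0.01, -0.004, -0.001] end w 0.013 trim 0.0016
```

```bash
python3 -m creep '[{"slide":[0,0,0],"angular":[-0.011,0,0],"claw":-1},{"slide":[0,-0.1,0],"angular":[0.001,0,0],"claw":-1},{"slide":[0,-0.3,0],"angular":[0.002,0,0],"claw":-1},{"slide":[0,-0.5,0],"angular":[0.002,0,0],"claw":-1},{"slide":[0,-0.6,0],"angular":[0.003,0,0],"claw":-1},{"slide":[0,-0.5,0],"angular":[0.003,0,0],"claw":-1},{"slide":[0,-0.3,0],"angular":[0.002,0,0],"claw":-1},{"slide":[0,-0.1,0],"angular":[0.002,0,0],"claw":-1},{"slide":[0,0,0],"angular":[0.001,0,0],"claw":-1}]'
python3 -c "
from cyc import *
cyc([-.1,-.3,-.5,-.7,-.7,-.5,-.3,-.1,0],n=3,M=4,w_th=2)"
```

```text
t: 11.58
tcp_pos: [0.3919, 0.1746, 0.0554]
tool_rot: [0.044, 0.999, -0.003, -0.0]
force: [-0.3, 0.5, -7.5]
finger_gap: 0.412
gripper_force: 71.2
obs [np.float64(-0.1267), np.float64(-0.1314), np.float64(-0.1379)] phi -0.0059 o [0.392, 0.1748, 0.0294, -0.088] pitch 0.0003 t 11.68
fit th -0.148 w -0.209 | b -0.0022+-0.0003 ms 1.005+-0.003 phi -0.0060 | res mrad [-0.4 -0.7  0.8  2.4  1.6  0.1 -1.6 -2.6 -1.1  1.1  0.4 -0.5]
roll rx rows: [-0.03, -0.016, -0.003, 0.005, 0.009, 0.012, 0.013, 0.012, 0.01]
th path [-0.148, -0.18, -0.207, -0.221, -0.226, -0.218, -0.192, -0.152, -0.106, -0.063, -0.038, -0.023, -0.015] end w 0.036 trim 0.0022
```

```bash
cat > gf.py <<'E'
import bal
from bal import *
O=np.array([o[:8] for o in D['obs']]);ts=D['ts'];segs=list(zip(ts[:-1],ts[1:]))
def sim2(x0,t,y,p,b,ms,G,C):
    dt=t[1]-t[0];dy=np.gradient(y,dt);dp=np.gradient(p,dt);z=x0[0]-G*y[0]+p[0];v=x0[1]-G*dy[0]+dp[0];out=[x0[0]]
    for i in range(len(t)-1):
        th=z+G*y[i]-p[i];w=v+G*dy[i]-dp[i];a=(ML*ms*9.81*np.sin(th+p[i]+b)-K*th-C*w)/(I*ms);v+=a*dt;z+=v*dt;out.append(z+G*y[i+1]-p[i+1])
    return np.array(out)
def F(q,full=False):
    b,ms,G,TAU,C=q[:5];r=[]
    for k,(a,c) in enumerate(segs):
        o=O[(O[:,0]>=a-1e-6)&(O[:,0]<c+.18)];rows=[x for x in D['rows'] if x[0]>a-.3];pre=sum(x[2] for x in D['rows'] if x[0]<=a-.3)
        t,y,p=inputs(a,c+.18,rows,TAU);r.append((np.interp(o[:,0],t,sim2(q[5+2*k:7+2*k],t,y,p+pre,b,ms,G,C))-o[:,1])/.001)
    return r if full else np.r_[np.concatenate(r),(ms-1.01)/.02,(G-5.44)/.8,(C-.0008)/.002]
q0=[-.002,1.008,5.44,0,.0008]
for a,c in segs:
    o=O[(O[:,0]>=a-1e-6)&(O[:,0]<a+.18)];pf=np.polyfit(o[:,0]-a,o[:,1],1);q0+=[pf[1],pf[0]]
r=least_squares(F,q0,x_scale=np.r_[.001,.01,.2,.01,.001,np.tile([.01,.03],len(segs))],loss='soft_l1')
cov=np.linalg.inv(r.jac.T@r.jac);print('b ms G TAU C',r.x[:5].round(4),np.sqrt(np.diag(cov))[:5].round(4))
for x in F(r.x,True):print(x.round(1))
E
python3 gf.py
```

```text
b ms G TAU C [-1.7000e-03  1.0087e+00  5.5454e+00  6.1000e-03  2.1000e-03] [0.0006 0.0073 0.2127 0.0046 0.0009]
[ 0.2  0.2  0.3 -1.4 -0.3 -0.3  0.7]
[-0.2 -0.3  0.6  0.6 -0.6  0. ]
[ 0.2 -0.6  0.4 -0.3  0.1  0.1]
[-1.   0.2  0.9  0.4 -0.6  0.1]
[ 0.2 -0.6  0.3  0.2  0.2 -0.3]
[ 0.5  0.1 -0.8 -0.2 -0.5  0.7]
[ 0.  -0.5  0.5  0.1  0.1 -0.2]
```

```bash
cat > cyc.py <<'E'
from bal import *
import bal
B=D.get('B',-.0017);MS=D.get('MS',1.0087);G=ML/I
def est(n):
    O=np.array([o[:8] for o in D['obs'][-n:]]);p=sum(r[2] for r in D['rows'])
    c,s=np.cos(O[-1,6]),np.sin(O[-1,6])
    lat=(O[:,3]+.17*np.cos(O[:,6]))*-s+(O[:,4]+.17*np.sin(O[:,6]))*c-.05*O[:,2]
    ph=O[:,2]-O[-1,2]+p;t1=O[-1,0]+.05;z=O[:,1]-G*lat+ph;t=O[:,0]-t1
    a=(ML*MS*9.81*np.sin(O[:,1].mean()+p+B)-K*O[:,1].mean())/(I*MS)
    (v,z1),res,*_=np.polyfit(t,z-.5*a*t*t,1,full=True);th=z1+G*lat[-1]-p
    raw=np.polyfit(t,O[:,1]-.5*a*t*t,1)
    print('obs',O[:,1].round(4).tolist(),'lat mm',(1e3*(lat-lat[-1])).round(2).tolist(),'phi',(O[:,2]).round(4).tolist())
    print('th %.4f w %.4f (raw %.4f %.4f) p %.4f'%(th,v,raw[1],raw[0],p),'rms mrad %.2f'%(1e3*np.sqrt(res[0]/n)),'o',O[-1,3:7].round(4).tolist(),'pitch %.4f t %.2f'%(O[-1,7],t1))
    return t1,th,v,p,B,MS
def cyc(dy,n=5,**k):
    commit();ts=manip.sense()['t'];D.setdefault('ts',[]).append(ts);snap(n);plan(est(n),dy,**k)
E
python3 -c "
from cyc import *
snap(2);plan(est(5),[.6,.8,.5,.2,.1,0],w_th=2)"
```

```text
obs [-0.1267, -0.1314, -0.1379, -0.1459, -0.1564] lat mm [-0.71, -0.41, -0.21, -0.08, 0.0] phi [-0.0061, -0.006, -0.0059, -0.0059, -0.0059]
th -0.1705 w -0.2931 (raw -0.1693 -0.2753) p -0.0060 rms mrad 0.54 o [0.3919, 0.175, 0.0294, -0.0877] pitch 0.0002 t 11.83
roll rx rows: [-0.03, -0.029, -0.003, 0.013, 0.023, 0.03]
th path [-0.17, -0.196, -0.206, -0.192, -0.159, -0.111, -0.06, -0.041, -0.031, -0.025] end w 0.034 trim 0.0017
```

```bash
python3 -m creep '[{"slide":[0,0.6,0],"angular":[-0.03,0,0],"claw":-1},{"slide":[0,0.8,0],"angular":[-0.029,0,0],"claw":-1},{"slide":[0,0.5,0],"angular":[-0.003,0,0],"claw":-1},{"slide":[0,0.2,0],"angular":[0.013,0,0],"claw":-1},{"slide":[0,0.1,0],"angular":[0.023,0,0],"claw":-1},{"slide":[0,0,0],"angular":[0.03,0,0],"claw":-1}]'
python3 -c "
from cyc import *
cyc([0,-.2,-.4,-.4,-.2,0,0],w_th=2)"
```

```text
t: 12.33
tcp_pos: [0.3938, 0.1968, 0.056]
tool_rot: [0.044, 0.999, -0.006, -0.0]
force: [-0.6, -0.2, -7.9]
finger_gap: 0.415
gripper_force: 71.3
obs [-0.0592, -0.0455, -0.0374, -0.0344, -0.0325] lat mm [-0.63, 0.33, 0.71, 0.42, 0.0] phi [-0.0119, -0.0125, -0.0103, -0.0097, -0.0096]
th -0.0312 w 0.0145 (raw -0.0292 0.0143) p -0.0100 rms mrad 0.50 o [0.3937, 0.197, 0.0299, -0.0868] pitch 0.0001 t 12.58
roll rx rows: [-0.017, -0.001, 0.001, 0.003, 0.003, 0.003, 0.002]
th path [-0.031, -0.038, -0.04, -0.048, -0.053, -0.048, -0.035, -0.024, -0.018, -0.014, -0.013] end w -0.004 trim 0.0017
```

```bash
python3 -m creep '[{"slide":[0,0,0],"angular":[-0.017,0,0],"claw":-1},{"slide":[0,-0.2,0],"angular":[-0.001,0,0],"claw":-1},{"slide":[0,-0.4,0],"angular":[0.001,0,0],"claw":-1},{"slide":[0,-0.4,0],"angular":[0.003,0,0],"claw":-1},{"slide":[0,-0.2,0],"angular":[0.003,0,0],"claw":-1},{"slide":[0,0,0],"angular":[0.003,0,0],"claw":-1},{"slide":[0,0,0],"angular":[0.002,0,0],"claw":-1}]'
python3 -c "
from cyc import *
cyc([-.1,-.3,-.5,-.7,-.7,-.5,-.3,-.1,0,0],n=4,w_th=2)"
```

```text
t: 13.17
tcp_pos: [0.3928, 0.1847, 0.0558]
tool_rot: [0.044, 0.999, -0.002, -0.0]
force: [0.4, 0.2, -8.1]
finger_gap: 0.413
gripper_force: 71.3
obs [-0.105, -0.1086, -0.1147, -0.1231] lat mm [-0.48, -0.21, -0.04, 0.0] phi [-0.0043, -0.0042, -0.004, -0.0039]
th -0.1331 w -0.2189 (raw -0.1321 -0.2039) p -0.0040 rms mrad 0.10 o [0.3928, 0.185, 0.0299, -0.0876] pitch 0.0002 t 13.37
roll rx rows: [-0.03, -0.03, 0.012, 0.029, 0.015, 0.004, -0.005, -0.013, -0.0, 0.024]
th path [-0.133, -0.167, -0.204, -0.197, -0.173, -0.158, -0.15, -0.146, -0.142, -0.118, -0.072, -0.051, -0.038, -0.031] end w 0.057 trim 0.0017
```

```bash
python3 -c "
from cyc import *
t1=12.58
R=[r for r in D['rows'] if r[0]>t1-.3];print(np.round(R,4).tolist())
pre=sum(r[2] for r in D['rows'] if r[0]<=t1-.3);print(pre)
t,y,p=inputs(t1,t1+1,R,0.0);print(y[::10].round(4),(p+pre)[::10].round(4))
T,W=sim((-.0312,.0145),t,y,p+pre,B,MS);print(T[::10].round(3),t[::10].round(2))
print(D['pending'])
"
```

```text
[[12.5834, -0.0004, 0.017], [12.6667, -0.002, 0.001], [12.75, -0.004, -0.001], [12.8334, -0.0039, -0.003], [12.9167, -0.0019, -0.003], [13.0, 0.0001, -0.003], [13.0834, 0.0, -0.002]]
-0.009999999999999998
[-0.     -0.0005 -0.0025 -0.0062 -0.01   -0.012  -0.0122 -0.0121 -0.0121
 -0.0121 -0.0121 -0.0121 -0.0121] [-0.0088  0.0052  0.0078  0.0069  0.0041  0.0011 -0.0018 -0.0038 -0.004
 -0.004  -0.004  -0.004  -0.004 ]
[-0.031 -0.039 -0.043 -0.052 -0.058 -0.055 -0.044 -0.035 -0.03  -0.029
 -0.031 -0.035 -0.042] [12.58 12.66 12.75 12.83 12.91 13.   13.08 13.16 13.25 13.33 13.41 13.5
 13.58]
[[0, -0.00172, 0.03], [1, -0.00372, 0.03], [2, -0.004712, -0.012], [3, -0.006303999999999999, -0.029], [4, -0.006639999999999999, -0.015], [5, -0.004904, -0.004], [6, -0.00312, 0.005], [7, -0.001312, 0.013], [8, 0.0, 0.0], [9, 0.000576, -0.024]]
```

```bash
python3 - <<'E'
s=open('bal.py').read()
s=s.replace("z=th-G*y[0]+p[0];v=w-G*np.gradient(y,dt)[0]+np.gradient(p,dt)[0]","z=th+P0;v=w").replace("def sim(x0,t,y,p,b,ms):","def sim(x0,t,y,p,b,ms,P0):")
s=s.replace("old=[r for r in D['rows'] if r[0]>t1-.3];pre=sum(r[2] for r in D['rows'] if r[0]<=t1-.3)","old=[];pre=p").replace("q+pre,b,ms)","q+pre,b,ms,pre)")
open('bal.py','w').write(s)
g=open('gf.py').read()
g=g.replace("z=x0[0]-G*y[0]+p[0];v=x0[1]-G*dy[0]+dp[0]","z=x0[0]+P0;v=x0[1]").replace("b,ms,G,C):\n","b,ms,G,C,P0):\n",1)
g=g.replace("x[0]>a-.3]","x[0]>a-.02]").replace("x[0]<=a-.3)","x[0]<=a-.02)").replace("p+pre,b,ms,G,C)","p+pre,b,ms,G,C,pre)")
open('gf.py','w').write(g)
E
python3 gf.py;python3 -c "
from cyc import *
plan(est(4),[.5,.7,.5,.2,.1,0],w_th=2)"
```

```text
b ms G TAU C [-1.7000e-03  1.0119e+00  5.7237e+00  9.0000e-03  2.9000e-03] [0.0006 0.0059 0.2092 0.003  0.0008]
[-0.1  0.5  0.4 -1.5 -0.4 -0.3  0.8]
[-0.1 -0.4  0.7  0.9 -0.5 -0.2]
[ 0.4 -0.9  0.3 -0.2  0.1  0.1]
[-1.   0.1  1.   0.5 -0.5 -0. ]
[ 0.4 -0.8  0.3 -0.2  0.1  0.1]
[-0.2  0.4 -0.2  0.3 -0.3  0. ]
[ 1.3 -1.5 -0.1 -0.1  0.3  0.2 -0.3]
[-0.1  0.2  0.3 -0.2 -0.3 -0.3  0.2 -0.9  1. ]
[ 1.3 -2.3 -2.5  0.2  2.2  0.8 -0.2 -0.4  0. ]
obs [-0.105, -0.1086, -0.1147, -0.1231] lat mm [-0.48, -0.21, -0.04, 0.0] phi [-0.0043, -0.0042, -0.004, -0.0039]
th -0.1331 w -0.2189 (raw -0.1321 -0.2039) p -0.0040 rms mrad 0.10 o [0.3928, 0.185, 0.0299, -0.0876] pitch 0.0002 t 13.37
roll rx rows: [-0.02, -0.013, -0.013, 0.002, 0.017, 0.028]
th path [-0.133, -0.147, -0.144, -0.142, -0.128, -0.094, -0.052, -0.037, -0.028, -0.023] end w 0.044 trim 0.0017
```

```bash
sed -i "s/^TAU=.*/TAU=0.009/" bal.py; sed -i "s/'MS',1.0087/'MS',1.011/" cyc.py; python3 -m creep '[{"slide":[0,0.5,0],"angular":[-0.02,0,0],"claw":-1},{"slide":[0,0.7,0],"angular":[-0.013,0,0],"claw":-1},{"slide":[0,0.5,0],"angular":[-0.013,0,0],"claw":-1},{"slide":[0,0.2,0],"angular":[0.002,0,0],"claw":-1},{"slide":[0,0.1,0],"angular":[0.017,0,0],"claw":-1},{"slide":[0,0,0],"angular":[0.028,0,0],"claw":-1}]'
python3 -c "
from cyc import *
cyc([0,-.2,-.4,-.5,-.5,-.4,-.2,0,0],n=4,w_th=2)"
```

```text
t: 13.87
tcp_pos: [0.3943, 0.2045, 0.0562]
tool_rot: [0.044, 0.999, -0.003, -0.0]
force: [-0.3, -0.4, -8.1]
finger_gap: 0.41
gripper_force: 71.3
obs [-0.0495, -0.0356, -0.0282, -0.0254] lat mm [-1.15, -0.2, 0.21, 0.0] phi [-0.0066, -0.0072, -0.0052, -0.0047]
th -0.0207 w 0.0735 (raw -0.0177 0.0998) p -0.0050 rms mrad 0.36 o [0.3945, 0.2052, 0.0302, -0.0864] pitch 0.0004 t 14.07
roll rx rows: [-0.014, -0.005, -0.001, 0.002, 0.003, 0.005, 0.004, 0.004, 0.003]
th path [-0.021, -0.03, -0.04, -0.053, -0.064, -0.072, -0.071, -0.061, -0.043, -0.027, -0.017, -0.011, -0.008] end w 0.014 trim 0.0017
```

```bash
python3 -m creep '[{"slide":[0,0,0],"angular":[-0.014,0,0],"claw":-1},{"slide":[0,-0.2,0],"angular":[-0.005,0,0],"claw":-1},{"slide":[0,-0.4,0],"angular":[-0.001,0,0],"claw":-1},{"slide":[0,-0.5,0],"angular":[0.002,0,0],"claw":-1},{"slide":[0,-0.5,0],"angular":[0.003,0,0],"claw":-1},{"slide":[0,-0.4,0],"angular":[0.005,0,0],"claw":-1},{"slide":[0,-0.2,0],"angular":[0.004,0,0],"claw":-1},{"slide":[0,0,0],"angular":[0.004,0,0],"claw":-1},{"slide":[0,0,0],"angular":[0.003,0,0],"claw":-1}]'
python3 -c "
from cyc import *
cyc([-.1,-.4,-.7,-.9,-.9,-.7,-.4,-.1,0,0],n=4,w_th=2)"
```

```text
t: 14.82
tcp_pos: [0.3927, 0.1829, 0.056]
tool_rot: [0.044, 0.999, -0.003, -0.0]
force: [-0.7, 0.4, -7.8]
finger_gap: 0.415
gripper_force: 71.3
obs [-0.0142, -0.0055, 0.0021, 0.0079] lat mm [-0.48, -0.17, -0.05, 0.0] phi [-0.0062, -0.0062, -0.006, -0.0059]
th 0.0124 w 0.0806 (raw 0.0134 0.0951) p -0.0060 rms mrad 0.24 o [0.3927, 0.183, 0.03, -0.0874] pitch 0.0003 t 15.02
roll rx rows: [-0.017, -0.007, -0.001, 0.002, 0.004, 0.004, 0.006, 0.005, 0.004, 0.003]
th path [0.012, -0.004, -0.024, -0.049, -0.076, -0.097, -0.106, -0.098, -0.076, -0.051, -0.031, -0.019, -0.011, -0.008] end w 0.011 trim 0.0017
```

```bash
python3 -m creep '[{"slide":[0,-0.1,0],"angular":[-0.017,0,0],"claw":-1},{"slide":[0,-0.4,0],"angular":[-0.007,0,0],"claw":-1},{"slide":[0,-0.7,0],"angular":[-0.001,0,0],"claw":-1},{"slide":[0,-0.9,0],"angular":[0.002,0,0],"claw":-1},{"slide":[0,-0.9,0],"angular":[0.004,0,0],"claw":-1},{"slide":[0,-0.7,0],"angular":[0.004,0,0],"claw":-1},{"slide":[0,-0.4,0],"angular":[0.006,0,0],"claw":-1},{"slide":[0,-0.1,0],"angular":[0.005,0,0],"claw":-1},{"slide":[0,0,0],"angular":[0.004,0,0],"claw":-1},{"slide":[0,0,0],"angular":[0.003,0,0],"claw":-1}]'
python3 -c "
from cyc import *
cyc([-.2,-.6,-.9,-1.1,-1.1,-.9,-.6,-.2,0,0],n=4,w_th=2,dpsi=[0,.003,.003,.003,.003,.003,.003,0,0,0])"
```

```text
t: 15.85
tcp_pos: [0.3891, 0.1412, 0.0554]
tool_rot: [0.044, 0.999, -0.005, 0.0]
force: [-0.5, 0.8, -7.3]
finger_gap: 0.413
gripper_force: 71.3
obs [-0.0127, -0.0025, 0.0062, 0.0124] lat mm [-0.42, -0.18, -0.04, 0.0] phi [-0.0092, -0.0092, -0.009, -0.0089]
th 0.0174 w 0.0841 (raw 0.0183 0.0972) p -0.0090 rms mrad 0.16 o [0.389, 0.1412, 0.0293, -0.087] pitch 0.0004 t 16.05
roll rx rows: [-0.023, -0.01, -0.002, 0.003, 0.005, 0.007, 0.007, 0.007, 0.006, 0.003]
th path [0.017, -0.009, -0.041, -0.073, -0.102, -0.124, -0.131, -0.122, -0.096, -0.063, -0.038, -0.021, -0.011, -0.006] end w 0.031 trim 0.0017
```

```bash
python3 -m creep '[{"slide":[0,-0.2,0],"angular":[-0.023,0,0],"claw":-1},{"slide":[-0.2,-0.6,-0.05],"angular":[-0.01,0,-0.003],"claw":-1},{"slide":[-0.4,-0.9,-0.05],"angular":[-0.002,0,-0.003],"claw":-1},{"slide":[-0.6,-1.1,-0.05],"angular":[0.003,0,-0.003],"claw":-1},{"slide":[-0.6,-1.1,-0.05],"angular":[0.005,0,-0.003],"claw":-1},{"slide":[-0.4,-0.9,-0.05],"angular":[0.007,0,-0.003],"claw":-1},{"slide":[-0.2,-0.6,-0.05],"angular":[0.007,0,-0.003],"claw":-1},{"slide":[0,-0.2,0],"angular":[0.007,0,0],"claw":-1},{"slide":[0,0,0],"angular":[0.006,0,0],"claw":-1},{"slide":[0,0,0],"angular":[0.003,0,0],"claw":-1}]'
python3 -c "
from cyc import *
cyc([-.2,-.6,-.9,-1.1,-1.1,-.9,-.6,-.2,0,0],n=4,w_th=2,dpsi=[0,.003,.003,.003,.003,.003,.003,0,0,0])"
```

```text
t: 16.88
tcp_pos: [0.4077, 0.0836, 0.0572]
tool_rot: [0.035, 0.999, -0.006, -0.001]
force: [-0.9, 0.2, -7.6]
finger_gap: 0.414
gripper_force: 71.3
obs [-0.0076, 0.0069, 0.0169, 0.0276] lat mm [-0.41, -0.15, 0.01, 0.0] phi [-0.0124, -0.0123, -0.012, -0.012]
th 0.0346 w 0.1327 (raw 0.0355 0.1446) p -0.0120 rms mrad 0.66 o [0.4078, 0.0835, 0.0312, -0.0689] pitch -0.0003 t 17.08
roll rx rows: [-0.021, -0.009, -0.002, 0.002, 0.004, 0.005, 0.006, 0.006, 0.005, 0.003]
th path [0.035, 0.013, -0.015, -0.045, -0.077, -0.102, -0.114, -0.109, -0.088, -0.06, -0.037, -0.023, -0.014, -0.011] end w 0.011 trim 0.0017
```

```bash
python3 -m creep '[{"slide":[0,-0.2,0],"angular":[-0.021,0,0],"claw":-1},{"slide":[-0.2,-0.6,0],"angular":[-0.009,0,-0.003],"claw":-1},{"slide":[-0.4,-0.9,0],"angular":[-0.002,0,-0.003],"claw":-1},{"slide":[-0.6,-1.1,0],"angular":[0.002,0,-0.003],"claw":-1},{"slide":[-0.6,-1.1,0],"angular":[0.004,0,-0.003],"claw":-1},{"slide":[-0.5,-0.9,0],"angular":[0.005,0,-0.003],"claw":-1},{"slide":[-0.3,-0.6,0],"angular":[0.006,0,-0.003],"claw":-1},{"slide":[0,-0.2,0],"angular":[0.006,0,0],"claw":-1},{"slide":[0,0,0],"angular":[0.005,0,0],"claw":-1},{"slide":[0,0,0],"angular":[0.003,0,0],"claw":-1}]'
python3 -c "
from cyc import *
cyc([-.1,-.2,-.4,-.5,-.4,-.2,-.1,0,0],n=4,w_th=2,dpsi=[0,.003,.003,.003,.003,.003,.003,0,0])"
```

```text
t: 17.92
tcp_pos: [0.43, 0.0261, 0.0564]
tool_rot: [0.026, 1.0, -0.006, -0.001]
force: [-0.2, 1.0, -7.8]
finger_gap: 0.407
gripper_force: 71.3
obs [-0.0024, 0.0119, 0.0229, 0.031] lat mm [-0.56, -0.19, -0.03, 0.0] phi [-0.0111, -0.0111, -0.0109, -0.0108]
th 0.0385 w 0.1273 (raw 0.0398 0.1450) p -0.0110 rms mrad 0.31 o [0.4301, 0.0262, 0.0305, -0.051] pitch -0.0003 t 18.12
roll rx rows: [-0.006, -0.004, -0.002, -0.0, -0.0, -0.0, 0.001, 0.0, -0.0]
th path [0.039, 0.036, 0.03, 0.017, -0.0, -0.013, -0.017, -0.014, -0.01, -0.006, -0.004, -0.002, -0.001] end w 0.010 trim 0.0017
```

```bash
python3 -m creep '[{"slide":[0,-0.1,0],"angular":[-0.006,0,0],"claw":-1},{"slide":[-0.2,-0.2,0],"angular":[-0.004,0,-0.003],"claw":-1},{"slide":[-0.4,-0.4,0],"angular":[-0.002,0,-0.003],"claw":-1},{"slide":[-0.5,-0.5,0],"angular":[0,0,-0.003],"claw":-1},{"slide":[-0.5,-0.4,0],"angular":[0,0,-0.003],"claw":-1},{"slide":[-0.3,-0.2,0],"angular":[0,0,-0.003],"claw":-1},{"slide":[-0.1,-0.1,0],"angular":[0.001,0,-0.003],"claw":-1},{"slide":[0,0,0],"angular":[0,0,0],"claw":-1},{"slide":[0,0,0],"angular":[0,0,0],"claw":-1}]'
python3 -c "
from cyc import *
cyc([0]*9,n=5,w_th=2)"
```

```text
t: 18.87
tcp_pos: [0.4495, 0.006, 0.0564]
tool_rot: [0.017, 1.0, 0.0, -0.0]
force: [-1.1, 0.1, -6.8]
finger_gap: 0.413
gripper_force: 71.3
obs [0.0189, 0.0243, 0.0305, 0.0364, 0.0405] lat mm [-0.3, -0.12, -0.03, 0.0, 0.0] phi [0.0002, 0.0003, 0.0002, 0.0002, 0.0001]
th 0.0461 w 0.1044 (raw 0.0468 0.1125) p 0.0000 rms mrad 0.42 o [0.4494, 0.0062, 0.0305, -0.0335] pitch -0.0001 t 19.12
roll rx rows: [0.01, 0.004, -0.0, -0.002, -0.003, -0.004, -0.004, -0.004, -0.004]
th path [0.046, 0.064, 0.076, 0.079, 0.076, 0.068, 0.056, 0.044, 0.031, 0.02, 0.014, 0.012, 0.011] end w 0.012 trim 0.0017
```

```bash
sed -i 's/^segs=.*//; s/;segs=list(zip(ts\[:-1\],ts\[1:\]))/;segs=list(zip(ts[:-1],ts[1:]))[-6:]/' gf.py; python3 gf.py; python3 -c "
from cyc import *
import cyc
cyc.B=D['B']=-.0003
plan(est(5),[0]*9,w_th=2)"
```

```text
b ms G TAU C [-1.1000e-03  1.0176e+00  5.7615e+00  1.5700e-02  3.3000e-03] [0.0003 0.0052 0.1539 0.0053 0.0014]
[ 0.1 -0.6 -0.2  0.9  0.3  0.1 -1.4  0.4]
[ 3.7 -1.8 -2.1  0.9  0.8  0.6 -0.4 -0.7]
[ 0.7  0.1 -0.5 -0.5 -0.4  0.  -0.2  0.6]
[ 0.1 -0.1 -0.4  0.4 -0.4 -0.6  1.   0.1]
[-0.1 -0.9  1.   0.2  0.2 -0.6 -0.5  0.8]
[ 1.  -0.7 -0.7  0.3  0.9  0.8 -0.3 -1.1]
obs [0.0189, 0.0243, 0.0305, 0.0364, 0.0405] lat mm [-0.3, -0.12, -0.03, 0.0, 0.0] phi [0.0002, 0.0003, 0.0002, 0.0002, 0.0001]
th 0.0468 w 0.1156 (raw 0.0475 0.1237) p 0.0000 rms mrad 0.49 o [0.4494, 0.0062, 0.0305, -0.0335] pitch -0.0001 t 19.12
roll rx rows: [0.012, 0.005, 0.001, -0.003, -0.003, -0.004, -0.005, -0.005, -0.004]
th path [0.047, 0.068, 0.082, 0.087, 0.083, 0.074, 0.062, 0.047, 0.031, 0.019, 0.012, 0.008, 0.007] end w -0.001 trim 0.0003
```

```bash
sed -i "s/^TAU=.*/TAU=0.014/" bal.py; sed -i "s/'MS',1.011/'MS',1.015/; s/^B=D.get('B',-.0017)/B=-.0008/" cyc.py; python3 -m creep '[{"slide":[0,0,0],"angular":[0.012,0,0],"claw":-1},{"slide":[0,0,0],"angular":[0.005,0,0],"claw":-1},{"slide":[0,0,0],"angular":[0.001,0,0],"claw":-1},{"slide":[0,0,0],"angular":[-0.003,0,0],"claw":-1},{"slide":[0,0,0],"angular":[-0.003,0,0],"claw":-1},{"slide":[0,0,0],"angular":[-0.004,0,0],"claw":-1},{"slide":[0,0,0],"angular":[-0.005,0,0],"claw":-1},{"slide":[0,0,0],"angular":[-0.005,0,0],"claw":-1},{"slide":[0,0,0],"angular":[-0.004,0,0],"claw":-1}]'
python3 -c "
from cyc import *
cyc([0]*9,n=5,w_th=2)"
```

```text
t: 19.87
tcp_pos: [0.4499, 0.0058, 0.0565]
tool_rot: [0.017, 1.0, 0.003, 0.0]
force: [-0.4, 0.5, -7.8]
finger_gap: 0.413
gripper_force: 71.3
obs [-0.0047, -0.0106, -0.015, -0.0198, -0.025] lat mm [-0.03, -0.15, -0.17, -0.09, 0.0] phi [0.0064, 0.0065, 0.0062, 0.006, 0.006]
th -0.0279 w -0.0705 (raw -0.0280 -0.0665) p 0.0060 rms mrad 0.69 o [0.4499, 0.006, 0.0305, -0.034] pitch 0.0006 t 20.12
roll rx rows: [-0.003, -0.001, 0.001, 0.001, 0.002, 0.002, 0.002, 0.002, 0.002]
th path [-0.028, -0.036, -0.04, -0.041, -0.038, -0.033, -0.027, -0.02, -0.013, -0.007, -0.004, -0.002, -0.001] end w 0.002 trim 0.0008
```

```bash
python3 -m creep '[{"slide":[0,0,0],"angular":[-0.003,0,0],"claw":-1},{"slide":[0,0,0],"angular":[-0.001,0,0],"claw":-1},{"slide":[0,0,0],"angular":[0.001,0,0],"claw":-1},{"slide":[0,0,0],"angular":[0.001,0,0],"claw":-1},{"slide":[0,0,0],"angular":[0.002,0,0],"claw":-1},{"slide":[0,0,0],"angular":[0.002,0,0],"claw":-1},{"slide":[0,0,0],"angular":[0.002,0,0],"claw":-1},{"slide":[0,0,0],"angular":[0.002,0,0],"claw":-1},{"slide":[0,0,0],"angular":[0.002,0,0],"claw":-1}]'
python3 -c "
from cyc import *
cyc([0]*10,n=5,w_th=2)"
```

```text
t: 20.87
tcp_pos: [0.4499, 0.006, 0.0565]
tool_rot: [0.017, 1.0, -0.001, 0.0]
force: [0.3, -0.4, -7.2]
finger_gap: 0.415
gripper_force: 71.3
obs [-0.0043, -0.0026, -0.0018, -0.0021, -0.0019] lat mm [0.02, 0.06, 0.11, 0.04, 0.0] phi [-0.0022, -0.0022, -0.0021, -0.002, -0.002]
th -0.0024 w -0.0112 (raw -0.0023 -0.0129) p -0.0020 rms mrad 0.17 o [0.4499, 0.0059, 0.0305, -0.0337] pitch 0.0006 t 21.12
roll rx rows: [-0.003, -0.002, -0.001, -0.0, 0.001, -0.0, 0.001, 0.001, -0.0, 0.001]
th path [-0.002, -0.007, -0.011, -0.013, -0.014, -0.013, -0.012, -0.009, -0.007, -0.005, -0.003, -0.001, -0.001, -0.0] end w 0.004 trim 0.0008
```

```bash
python3 -m creep '[{"slide":[0,0,0],"angular":[-0.003,0,0],"claw":-1},{"slide":[0,0,0],"angular":[-0.002,0,0],"claw":-1},{"slide":[0,0,0],"angular":[-0.001,0,0],"claw":-1},{"slide":[0,0,0],"angular":[0,0,0],"claw":-1},{"slide":[0,0,0],"angular":[0.001,0,0],"claw":-1},{"slide":[0,0,0],"angular":[0,0,0],"claw":-1},{"slide":[0,0,0],"angular":[0.001,0,0],"claw":-1},{"slide":[0,0,0],"angular":[0.001,0,0],"claw":-1},{"slide":[0,0,0],"angular":[0,0,0],"claw":-1},{"slide":[0,0,0],"angular":[0.001,0,0],"claw":-1}]'
python3 -c "
from cyc import *
cyc([0]*10,n=5,w_th=2)"
```

```text
t: 21.95
tcp_pos: [0.4499, 0.006, 0.0565]
tool_rot: [0.017, 1.0, -0.0, 0.0]
force: [0.6, -0.3, -7.1]
finger_gap: 0.409
gripper_force: 71.3
obs [0.0072, 0.0091, 0.0105, 0.0114, 0.0117] lat mm [-0.01, -0.02, 0.01, 0.0, 0.0] phi [-0.0, -0.0001, -0.0, -0.0, -0.0]
th 0.0133 w 0.0214 (raw 0.0133 0.0216) p 0.0000 rms mrad 0.40 o [0.4499, 0.006, 0.0305, -0.0337] pitch 0.0005 t 22.20
roll rx rows: [0.002, 0.001, -0.0, -0.001, -0.0, -0.001, -0.001, -0.001, -0.0, -0.001]
th path [0.013, 0.017, 0.019, 0.02, 0.019, 0.017, 0.015, 0.012, 0.009, 0.007, 0.004, 0.003, 0.002, 0.002] end w 0.003 trim 0.0008
```

```bash
python3 -m creep '[{"slide":[0,0,0],"angular":[0.002,0,0],"claw":-1},{"slide":[0,0,0],"angular":[0.001,0,0],"claw":-1},{"slide":[0,0,0],"angular":[0,0,0],"claw":-1},{"slide":[0,0,0],"angular":[-0.001,0,0],"claw":-1},{"slide":[0,0,0],"angular":[0,0,0],"claw":-1},{"slide":[0,0,0],"angular":[-0.001,0,0],"claw":-1},{"slide":[0,0,0],"angular":[-0.001,0,0],"claw":-1},{"slide":[0,0,0],"angular":[-0.001,0,0],"claw":-1},{"slide":[0,0,0],"angular":[0,0,0],"claw":-1},{"slide":[0,0,0],"angular":[-0.001,0,0],"claw":-1}]'
python3 -c "
from cyc import *
cyc([0]*10,n=4,w_th=2)"
```

```text
t: 23.03
tcp_pos: [0.4499, 0.006, 0.0565]
tool_rot: [0.017, 1.0, 0.001, 0.0]
force: [-0.7, -0.3, -8.7]
finger_gap: 0.415
gripper_force: 71.3
obs [0.0021, 0.0006, 0.0007, 0.0007] lat mm [0.02, -0.03, -0.02, 0.0] phi [0.002, 0.0021, 0.002, 0.002]
th 0.0005 w 0.0001 (raw 0.0004 0.0000) p 0.0020 rms mrad 0.23 o [0.4499, 0.006, 0.0305, -0.0338] pitch 0.0007 t 23.23
roll rx rows: [0.001, 0.001, -0.0, -0.0, -0.0, -0.0, -0.0, -0.001, -0.0, -0.0]
th path [0.0, 0.002, 0.003, 0.004, 0.004, 0.004, 0.003, 0.003, 0.001, 0.0, -0.001, -0.001, -0.002, -0.002] end w -0.006 trim 0.0008
```

```bash
python3 -m creep '[{"slide":[0,0,0],"angular":[0.001,0,0],"claw":-1},{"slide":[0,0,0],"angular":[0.001,0,0],"claw":-1},{"slide":[0,0,0],"angular":[0,0,0],"claw":-1},{"slide":[0,0,0],"angular":[0,0,0],"claw":-1},{"slide":[0,0,0],"angular":[0,0,0],"claw":-1},{"slide":[0,0,0],"angular":[0,0,0],"claw":-1},{"slide":[0,0,0],"angular":[0,0,0],"claw":-1},{"slide":[0,0,0],"angular":[-0.001,0,0],"claw":-1},{"slide":[0,0,0],"angular":[0,0,0],"claw":-1},{"slide":[0,0,0],"angular":[0,0,0],"claw":-1}]'
python3 -c "
from cyc import *
cyc([-.1,-.4,-.7,-.9,-.9,-.7,-.4,-.1,0,0],n=4,w_th=2,dpsi=[0,.003,.003,.003,.003,.003,.003,0,0,0])"
```

```text
t: 24.07
tcp_pos: [0.4499, 0.0059, 0.0565]
tool_rot: [0.017, 1.0, 0.0, 0.0]
force: [-0.4, 0.1, -6.9]
finger_gap: 0.411
gripper_force: 71.3
obs [-0.0149, -0.0189, -0.0201, -0.0219] lat mm [-0.01, -0.0, 0.01, 0.0] phi [0.001, 0.001, 0.001, 0.001]
th -0.0250 w -0.0524 (raw -0.0249 -0.0517) p 0.0010 rms mrad 0.74 o [0.4499, 0.006, 0.0305, -0.0338] pitch 0.0006 t 24.27
roll rx rows: [-0.022, -0.008, -0.0, 0.005, 0.007, 0.007, 0.007, 0.007, 0.006, 0.004]
th path [-0.025, -0.054, -0.081, -0.105, -0.126, -0.139, -0.139, -0.123, -0.094, -0.062, -0.036, -0.02, -0.009, -0.004] end w 0.036 trim 0.0008
```

```bash
sed -i "s/^B=-.0008/B=-.0012/" cyc.py; python3 -c "
from cyc import *
plan(est(4),[0,-.2,-.6,-.9,-.9,-.7,-.4,-.1,0,0],w_th=2,dpsi=[0,.003,.003,.003,.003,.003,.003,0,0,0])"
```

```text
obs [-0.0149, -0.0189, -0.0201, -0.0219] lat mm [-0.01, -0.0, 0.01, 0.0] phi [0.001, 0.001, 0.001, 0.001]
th -0.0251 w -0.0551 (raw -0.0250 -0.0543) p 0.0010 rms mrad 0.77 o [0.4499, 0.006, 0.0305, -0.0338] pitch 0.0006 t 24.27
roll rx rows: [-0.019, -0.008, -0.0, 0.003, 0.006, 0.006, 0.007, 0.007, 0.006, 0.004]
th path [-0.025, -0.047, -0.065, -0.085, -0.11, -0.127, -0.132, -0.118, -0.092, -0.062, -0.038, -0.023, -0.014, -0.011] end w 0.020 trim 0.0012
```

```bash
python3 -m creep '[{"slide":[0,0,0],"angular":[-0.019,0,0],"claw":-1},{"slide":[0.2,-0.2,0],"angular":[-0.008,0,-0.003],"claw":-1},{"slide":[0.3,-0.6,0],"angular":[0,0,-0.003],"claw":-1},{"slide":[0.4,-0.9,0],"angular":[0.003,0,-0.003],"claw":-1},{"slide":[0.4,-0.9,-0.05],"angular":[0.006,0,-0.003],"claw":-1},{"slide":[0.3,-0.7,-0.05],"angular":[0.006,0,-0.003],"claw":-1},{"slide":[0.2,-0.4,0],"angular":[0.007,0,-0.003],"claw":-1},{"slide":[0,-0.1,0],"angular":[0.007,0,0],"claw":-1},{"slide":[0,0,0],"angular":[0.006,0,0],"claw":-1},{"slide":[0,0,0],"angular":[0.004,0,0],"claw":-1}]'
python3 -c "
from cyc import *
cyc([-.2,-.6,-.9,-1.1,-1.1,-.9,-.6,-.2,0,0],n=4,w_th=2,dpsi=[0,.003,.003,.003,.003,.003,.003,0,0,0])"
```

```text
t: 25.1
tcp_pos: [0.4311, -0.0315, 0.0567]
tool_rot: [0.008, 1.0, -0.006, 0.001]
force: [-0.8, -0.2, -8.0]
finger_gap: 0.41
gripper_force: 71.3
obs [-0.0204, -0.0081, 0.0003, 0.0062] lat mm [-0.52, -0.2, -0.03, 0.0] phi [-0.0115, -0.0115, -0.0112, -0.0111]
th 0.0112 w 0.0770 (raw 0.0123 0.0922) p -0.0110 rms mrad 0.34 o [0.4311, -0.0315, 0.0306, -0.015] pitch 0.0011 t 25.30
roll rx rows: [-0.026, -0.011, -0.002, 0.003, 0.006, 0.008, 0.007, 0.007, 0.006, 0.005]
th path [0.011, -0.017, -0.051, -0.084, -0.113, -0.135, -0.141, -0.132, -0.106, -0.074, -0.046, -0.029, -0.02, -0.016] end w 0.004 trim 0.0012
```

```bash
python3 -m creep '[{"slide":[0,-0.2,0],"angular":[-0.026,0,0],"claw":-1},{"slide":[0.2,-0.6,0],"angular":[-0.011,0,-0.003],"claw":-1},{"slide":[0.3,-0.9,0],"angular":[-0.002,0,-0.003],"claw":-1},{"slide":[0.4,-1.1,0],"angular":[0.003,0,-0.003],"claw":-1},{"slide":[0.4,-1.1,-0.05],"angular":[0.006,0,-0.003],"claw":-1},{"slide":[0.3,-0.9,-0.05],"angular":[0.008,0,-0.003],"claw":-1},{"slide":[0.2,-0.6,0],"angular":[0.007,0,-0.003],"claw":-1},{"slide":[0,-0.2,0],"angular":[0.007,0,0],"claw":-1},{"slide":[0,0,0],"angular":[0.006,0,0],"claw":-1},{"slide":[0,0,0],"angular":[0.005,0,0],"claw":-1}]'
python3 -c "
from cyc import *
cyc([-.2,-.6,-.9,-1.1,-1.1,-.9,-.6,-.2,0,0],n=4,w_th=2,dpsi=[0,.003,.003,.003,.003,.003,.003,0,0,0])"
```

```text
t: 26.13
tcp_pos: [0.4125, -0.0873, 0.0565]
tool_rot: [-0.001, 1.0, -0.007, 0.001]
force: [-0.7, -1.0, -7.2]
finger_gap: 0.41
gripper_force: 71.3
obs [-0.0346, -0.0209, -0.0124, -0.0077] lat mm [-0.59, -0.17, 0.05, 0.0] phi [-0.0144, -0.0144, -0.014, -0.0139]
th -0.0035 w 0.0513 (raw -0.0021 0.0686) p -0.0140 rms mrad 0.54 o [0.4124, -0.0872, 0.0305, 0.003] pitch 0.0011 t 26.33
roll rx rows: [-0.03, -0.026, -0.001, 0.013, 0.017, 0.007, 0.006, 0.005, 0.005, 0.004]
th path [-0.004, -0.039, -0.09, -0.123, -0.138, -0.141, -0.141, -0.129, -0.104, -0.071, -0.044, -0.026, -0.016, -0.012] end w 0.016 trim 0.0012
```

```bash
python3 -m creep '[{"slide":[0,-0.2,0],"angular":[-0.03,0,0],"claw":-1},{"slide":[0,-0.6,0],"angular":[-0.026,0,-0.003],"claw":-1},{"slide":[0,-0.9,0],"angular":[-0.001,0,-0.003],"claw":-1},{"slide":[0,-1.1,0],"angular":[0.013,0,-0.003],"claw":-1},{"slide":[0,-1.1,-0.05],"angular":[0.017,0,-0.003],"claw":-1},{"slide":[0,-0.9,-0.05],"angular":[0.007,0,-0.003],"claw":-1},{"slide":[0,-0.6,0],"angular":[0.006,0,-0.003],"claw":-1},{"slide":[0,-0.2,0],"angular":[0.005,0,0],"claw":-1},{"slide":[0,0,0],"angular":[0.005,0,0],"claw":-1},{"slide":[0,0,0],"angular":[0.004,0,0],"claw":-1}]'
python3 -c "
from cyc import *
cyc([-.2,-.6,-.9,-1.1,-1.1,-.9,-.6,-.2,0,0],n=4,w_th=2)"
```

```text
t: 27.17
tcp_pos: [0.4126, -0.1431, 0.056]
tool_rot: [-0.01, 1.0, -0.007, 0.001]
force: [-0.1, 0.9, -8.4]
finger_gap: 0.41
gripper_force: 71.3
obs [-0.0167, -0.0034, 0.0064, 0.0132] lat mm [-0.51, -0.09, 0.06, 0.0] phi [-0.0139, -0.0137, -0.0135, -0.0135]
th 0.0183 w 0.0823 (raw 0.0197 0.0977) p -0.0140 rms mrad 0.02 o [0.4126, -0.1431, 0.03, 0.0208] pitch 0.0010 t 27.37
roll rx rows: [-0.03, -0.013, -0.002, 0.004, 0.008, 0.009, 0.007, 0.007, 0.006, 0.004]
th path [0.018, -0.014, -0.052, -0.087, -0.116, -0.135, -0.14, -0.131, -0.103, -0.069, -0.04, -0.021, -0.01, -0.004] end w 0.034 trim 0.0012
```

```bash
python3 -m creep '[{"slide":[0,-0.2,0],"angular":[-0.03,0,0],"claw":-1},{"slide":[0,-0.6,0],"angular":[-0.013,0,0],"claw":-1},{"slide":[0,-0.9,0],"angular":[-0.002,0,0],"claw":-1},{"slide":[0,-1.1,-0.05],"angular":[0.004,0,0],"claw":-1},{"slide":[0,-1.1,-0.05],"angular":[0.008,0,0],"claw":-1},{"slide":[0,-0.9,-0.05],"angular":[0.009,0,0],"claw":-1},{"slide":[0,-0.6,0],"angular":[0.007,0,0],"claw":-1},{"slide":[0,-0.2,0],"angular":[0.007,0,0],"claw":-1},{"slide":[0,0,0],"angular":[0.006,0,0],"claw":-1},{"slide":[0,0,0],"angular":[0.004,0,0],"claw":-1}]'
python3 -c "
from cyc import *
cyc([-.2,-.6,-.9,-1.1,-1.1,-.9,-.6,-.2,0,0],n=4,w_th=2)"
```

```text
t: 28.2
tcp_pos: [0.4136, -0.1989, 0.0563]
tool_rot: [-0.01, 1.0, -0.007, 0.0]
force: [0.0, 0.1, -7.8]
finger_gap: 0.408
gripper_force: 71.3
obs [0.0094, 0.0277, 0.0396, 0.0518] lat mm [-0.45, 0.01, 0.12, 0.0] phi [-0.0136, -0.0134, -0.0131, -0.0133]
th 0.0612 w 0.1775 (raw 0.0625 0.1911) p -0.0140 rms mrad 0.59 o [0.4138, -0.1989, 0.0303, 0.0209] pitch 0.0009 t 28.40
roll rx rows: [-0.018, -0.008, -0.002, 0.001, 0.004, 0.004, 0.005, 0.004, 0.004, 0.002]
th path [0.061, 0.048, 0.023, -0.009, -0.043, -0.072, -0.09, -0.093, -0.078, -0.054, -0.035, -0.023, -0.016, -0.014] end w 0.001 trim 0.0012
```

```bash
python3 -m creep '[{"slide":[0,-0.2,0],"angular":[-0.018,0,0],"claw":-1},{"slide":[0,-0.6,0],"angular":[-0.008,0,0],"claw":-1},{"slide":[0,-0.9,0],"angular":[-0.002,0,0],"claw":-1},{"slide":[0,-1.1,0],"angular":[0.001,0,0],"claw":-1},{"slide":[0,-1.1,0],"angular":[0.004,0,0],"claw":-1},{"slide":[0,-0.9,0],"angular":[0.004,0,0],"claw":-1},{"slide":[0,-0.6,0],"angular":[0.005,0,0],"claw":-1},{"slide":[0,-0.2,0],"angular":[0.004,0,0],"claw":-1},{"slide":[0,0,0],"angular":[0.004,0,0],"claw":-1},{"slide":[0,0,0],"angular":[0.002,0,0],"claw":-1}]'
python3 -c "
from cyc import *
cyc([-.1,-.2,-.3,-.3,-.2,-.05,0,0],n=4,w_th=2)"
```

```text
t: 29.23
tcp_pos: [0.4147, -0.2548, 0.0557]
tool_rot: [-0.01, 1.0, -0.005, 0.0]
force: [-0.7, -0.5, -7.1]
finger_gap: 0.413
gripper_force: 71.3
obs [-0.007, 0.0048, 0.0131, 0.02] lat mm [-0.45, -0.01, 0.07, 0.0] phi [-0.0092, -0.009, -0.009, -0.0092]
th 0.0252 w 0.0923 (raw 0.0265 0.1076) p -0.0100 rms mrad 0.13 o [0.415, -0.2548, 0.0298, 0.0208] pitch 0.0010 t 29.43
roll rx rows: [-0.008, -0.003, -0.002, -0.0, 0.001, 0.001, 0.001, 0.001]
th path [0.025, 0.019, 0.01, -0.003, -0.015, -0.02, -0.017, -0.012, -0.006, -0.003, -0.0, 0.002] end w 0.015 trim 0.0012
```

```bash
python3 -m creep '[{"slide":[0,-0.1,0],"angular":[-0.008,0,0],"claw":-1},{"slide":[0,-0.2,0],"angular":[-0.003,0,0],"claw":-1},{"slide":[0,-0.3,0],"angular":[-0.002,0,0],"claw":-1},{"slide":[0,-0.3,0],"angular":[0,0,0],"claw":-1},{"slide":[0,-0.2,0],"angular":[0.001,0,0],"claw":-1},{"slide":[0,-0.05,0],"angular":[0.001,0,0],"claw":-1},{"slide":[0,0,0],"angular":[0.001,0,0],"claw":-1},{"slide":[0,0,0],"angular":[0.001,0,0],"claw":-1}]'
python3 -c "
from cyc import *
cyc([0]*9,n=5,w_th=2)
print('gap check: stand frame of lamp origin',R.from_euler('z',-.0213).as_matrix()[:2,:2]@(np.array(D['obs'][-1][3:5])-[.4892,-.2649]))"
```

```text
t: 30.1
tcp_pos: [0.4153, -0.2668, 0.0558]
tool_rot: [-0.01, 1.0, -0.0, 0.001]
force: [-0.4, 0.7, -8.2]
finger_gap: 0.414
gripper_force: 71.3
obs [0.0051, 0.0101, 0.0135, 0.0175, 0.02] lat mm [-0.21, -0.02, 0.04, 0.08, 0.0] phi [-0.0009, -0.0007, -0.0007, -0.0007, -0.0008]
th 0.0232 w 0.0586 (raw 0.0238 0.0642) p -0.0010 rms mrad 0.20 o [0.4155, -0.2667, 0.0298, 0.0203] pitch 0.0015 t 30.35
roll rx rows: [0.005, 0.001, -0.0, -0.001, -0.002, -0.002, -0.002, -0.002, -0.002]
th path [0.023, 0.032, 0.037, 0.039, 0.037, 0.032, 0.026, 0.019, 0.012, 0.006, 0.003, 0.001, 0.0] end w -0.001 trim 0.0012
gap check: stand frame of lamp origin [-0.07376793 -0.00022933]
```

```bash
python3 -m creep '[{"slide":[-0.3,0,0],"angular":[0.005,0,0],"claw":-1},{"slide":[-0.5,0,0],"angular":[0.001,0,0],"claw":-1},{"slide":[-0.7,0,0],"angular":[0,0,0],"claw":-1},{"slide":[-0.8,0,0],"angular":[-0.001,0,0],"claw":-1},{"slide":[-0.8,0,0],"angular":[-0.002,0,0],"claw":-1},{"slide":[-0.7,0,0],"angular":[-0.002,0,0],"claw":-1},{"slide":[-0.5,0,0],"angular":[-0.002,0,0],"claw":-1},{"slide":[-0.2,0,0],"angular":[-0.002,0,0],"claw":-1},{"slide":[0,0,0],"angular":[-0.002,0,0],"claw":-1}]'
python3 -c "
from cyc import *
cyc([0]*9,n=4,w_th=2)
print('stand frame of lamp origin',R.from_euler('z',-.0213).as_matrix()[:2,:2]@(np.array(D['obs'][-1][3:5])-[.4892,-.2649]))
cv2.imwrite('pics/sc9.png',viewer.snapshot('scene'));cv2.imwrite('pics/tp9.png',viewer.snapshot('top'))"
```

```text
t: 31.1
tcp_pos: [0.4612, -0.266, 0.0559]
tool_rot: [-0.01, 1.0, 0.002, 0.001]
force: [-0.2, -0.3, -8.2]
finger_gap: 0.412
gripper_force: 71.3
obs [0.0188, 0.0184, 0.0187, 0.0202] lat mm [-0.16, -0.06, -0.01, 0.0] phi [0.0037, 0.0044, 0.0046, 0.0047]
th 0.0216 w 0.0370 (raw 0.0216 0.0365) p 0.0040 rms mrad 0.19 o [0.4599, -0.2656, 0.0298, 0.0201] pitch 0.0008 t 31.30
roll rx rows: [0.008, 0.003, 0.001, -0.001, -0.002, -0.002, -0.003, -0.002, -0.002]
th path [0.022, 0.033, 0.04, 0.043, 0.041, 0.036, 0.03, 0.021, 0.014, 0.007, 0.003, 0.001, -0.001] end w -0.010 trim 0.0012
stand frame of lamp origin [-2.92611767e-02 -7.86791533e-05]
```

```bash
python3 -c "
from cyc import *
plan((31.4,.0265,.057,.004,B,MS),[0]*9,w_th=2)
a=cv2.imread('pics/sc9.png')[100:320,130:360];cv2.imwrite('pics/c9.png',cv2.resize(a,None,fx=2.5,fy=2.5))"
```

```text
roll rx rows: [0.01, 0.004, -0.0, -0.001, -0.002, -0.003, -0.003, -0.003, -0.003]
th path [0.026, 0.041, 0.051, 0.054, 0.052, 0.046, 0.038, 0.028, 0.018, 0.009, 0.004, 0.001, -0.0] end w -0.008 trim 0.0012
```

View pics/c9.png

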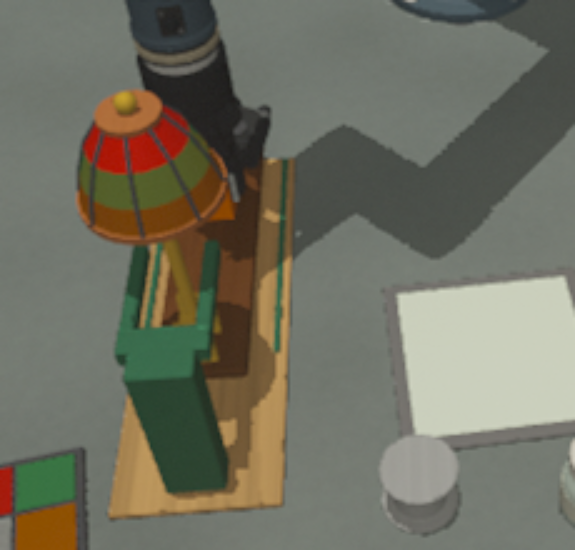

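The crop shows the brass rod near (180,265) between the green prongs (tips near (137,250) and (212,245)), with the shade clear above the fork. The entry is aligned, so I'll finish the advance.

```bash
python3 -m creep '[{"slide":[-0.2,0,0],"angular":[0.01,0,0],"claw":-1},{"slide":[-0.4,0,0],"angular":[0.004,0,0],"claw":-1},{"slide":[-0.5,0,0],"angular":[0,0,0],"claw":-1},{"slide":[-0.5,0,0],"angular":[-0.001,0,0],"claw":-1},{"slide":[-0.5,0,0],"angular":[-0.002,0,0],"claw":-1},{"slide":[-0.4,0,0],"angular":[-0.003,0,0],"claw":-1},{"slide":[-0.3,0,0],"angular":[-0.003,0,0],"claw":-1},{"slide":[-0.1,0,0],"angular":[-0.003,0,0],"claw":-1},{"slide":[0,0,0],"angular":[-0.003,0,0],"claw":-1}]'
python3 -c "
from cyc import *
cyc([0]*9,n=4,w_th=2)
print('stand frame of lamp origin',R.from_euler('z',-.0213).as_matrix()[:2,:2]@(np.array(D['obs'][-1][3:5])-[.4892,-.2649]))"
```

```text
t: 32.15
tcp_pos: [0.4898, -0.2654, 0.0559]
tool_rot: [-0.01, 1.0, 0.003, 0.001]
force: [0.2, -0.0, -7.9]
finger_gap: 0.413
gripper_force: 71.3
obs [0.0179, 0.0151, 0.015, 0.0149] lat mm [0.01, -0.06, -0.04, 0.0] phi [0.005, 0.0053, 0.0053, 0.0053]
th 0.0154 w 0.0166 (raw 0.0151 0.0146) p 0.0050 rms mrad 0.25 o [0.4892, -0.2652, 0.0299, 0.02] pitch 0.0012 t 32.35
roll rx rows: [0.007, 0.003, -0.0, -0.0, -0.002, -0.001, -0.002, -0.002, -0.001]
th path [0.015, 0.024, 0.03, 0.032, 0.031, 0.027, 0.022, 0.016, 0.01, 0.006, 0.003, 0.001, -0.0] end w -0.011 trim 0.0012
stand frame of lamp origin [-4.58653957e-05 -3.15883175e-04]
```

```bash
python3 -m creep '[{"slide":[0,0,0.1],"angular":[0.007,0,0],"claw":-1},{"slide":[0,0,0.2],"angular":[0.003,0,0],"claw":-1},{"slide":[0,0,0.3],"angular":[0,0,0],"claw":-1},{"slide":[0,0,0.3],"angular":[0,0,0],"claw":-1},{"slide":[0,0,0.3],"angular":[-0.002,0,0],"claw":-1},{"slide":[0,0,0.3],"angular":[-0.001,0,0],"claw":-1},{"slide":[0,0,0.2],"angular":[-0.002,0,0],"claw":-1},{"slide":[0,0,0.1],"angular":[-0.002,0,0],"claw":-1},{"slide":[0,0,0],"angular":[-0.001,0,0],"claw":-1}]'
python3 -c "
from cyc import *
cyc([0]*9,n=4,w_th=3,tht=.15)"
```

```text
t: 33.1
tcp_pos: [0.4894, -0.2655, 0.0376]
tool_rot: [-0.01, 1.0, 0.002, 0.001]
force: [-0.0, 0.7, -7.9]
finger_gap: 0.412
gripper_force: 71.3
obs [0.0071, 0.0066, 0.0066, 0.0067] lat mm [0.13, 0.05, -0.02, 0.0] phi [0.0034, 0.0032, 0.0028, 0.0027]
th 0.0073 w 0.0133 (raw 0.0072 0.0126) p 0.0030 rms mrad 0.14 o [0.4897, -0.2656, 0.0121, 0.0201] pitch 0.0020 t 33.30
roll rx rows: [-0.007, -0.001, 0.002, 0.003, 0.005, 0.005, 0.004, 0.005, 0.003]
th path [0.007, 0.003, 0.005, 0.015, 0.029, 0.048, 0.069, 0.089, 0.108, 0.123, 0.132, 0.138, 0.14] end w 0.010 trim -0.0086
```

```bash
python3 -m creep '[{"slide":[0,0,0],"angular":[-0.007,0,0],"claw":-1},{"slide":[0,0,0],"angular":[-0.001,0,0],"claw":-1},{"slide":[0,0,0],"angular":[0.002,0,0],"claw":-1},{"slide":[0,0,0],"angular":[0.003,0,0],"claw":-1},{"slide":[0,0,0],"angular":[0.005,0,0],"claw":-1},{"slide":[0,0,0],"angular":[0.005,0,0],"claw":-1},{"slide":[0,0,0],"angular":[0.004,0,0],"claw":-1},{"slide":[0,0,0],"angular":[0.005,0,0],"claw":-1},{"slide":[0,0,0],"angular":[0.003,0,0],"claw":-1}]'
python3 -c "
from cyc import *
cyc([0]*6,n=4,w_th=3,tht=.16)"
```

```text
t: 34.05
tcp_pos: [0.4895, -0.2653, 0.038]
tool_rot: [-0.01, 1.0, -0.008, 0.001]
force: [0.7, -0.3, -7.7]
finger_gap: 0.416
gripper_force: 71.3
obs [0.125, 0.1295, 0.1342, 0.1362] lat mm [0.05, 0.15, 0.13, 0.0] phi [-0.0163, -0.0163, -0.016, -0.016]
th 0.1379 w 0.0242 (raw 0.1380 0.0200) p -0.0160 rms mrad 0.44 o [0.4896, -0.2657, 0.012, 0.0204] pitch 0.0017 t 34.25
roll rx rows: [-0.007, -0.004, -0.001, -0.0, 0.002, 0.002]
th path [0.138, 0.132, 0.127, 0.125, 0.126, 0.13, 0.135, 0.138, 0.141, 0.144] end w 0.034 trim -0.0092
```

```bash
python3 -m creep '[{"slide":[0,0,0],"angular":[-0.007,0,0],"claw":-1},{"slide":[0,0,0],"angular":[-0.003,0,0],"claw":-1},{"slide":[0,0,0],"angular":[0,0,0],"claw":-1},{"slide":[0,0,0],"angular":[0,0,0],"claw":-1},{"slide":[0,0,0],"angular":[0,0,0],"claw":-1},{"slide":[0,0,0],"angular":[0,0,0],"claw":-1},{"slide":[0,0,0],"angular":[-0.002,0,0],"claw":-1},{"slide":[0,0,0],"angular":[-0.002,0,0],"claw":-1},{"slide":[0,0,0],"angular":[-0.002,0,0],"claw":-1},{"slide":[0,0,0],"angular":[0,0,0],"claw":-1}]'
python3 -c "
from cyc import *
snap(3);o=D['obs'][-3:];print(np.round(o,4).tolist())"
```

```text
t: 35.08
tcp_pos: [0.4896, -0.2656, 0.038]
tool_rot: [-0.01, 1.0, -0.0, 0.001]
force: [0.5, -0.1, -7.5]
finger_gap: 0.412
gripper_force: 71.3
[[35.0833, 0.1345, -0.0001, 0.4896, -0.2656, 0.012, 0.02, 0.0019, 64.0], [35.1333, 0.1411, -0.0001, 0.4896, -0.2656, 0.012, 0.0201, 0.0019, 64.0], [35.1833, 0.1465, -0.0001, 0.4896, -0.2655, 0.012, 0.0202, 0.0017, 63.0]]
```

```bash
python3 -m creep '[{"slide":[0,0,0],"angular":[0,0,0],"claw":-1},{"slide":[0,0,0],"angular":[0,0,0],"claw":-1},{"slide":[0,0,0],"angular":[0,0,0],"claw":-1},{"slide":[0,0,0.1],"angular":[0,0,0],"claw":-1},{"slide":[0,0,0.1],"angular":[0,0,0],"claw":-1},{"slide":[0,0,0.1],"angular":[0,0,0],"claw":-1},{"slide":[0,0,0.05],"angular":[0,0,0],"claw":-1},{"slide":[0,0,0],"angular":[0,0,0],"claw":-1},{"slide":[0,0,0],"angular":[0,0,0],"claw":-1}]'
python3 -c "
from cyc import *
snap(2);o=D['obs'][-2:];print(np.round(o,4).tolist(),manip.sense()['force'])"
```

```text
t: 35.98
tcp_pos: [0.4895, -0.2655, 0.0344]
tool_rot: [-0.01, 1.0, -0.0, 0.001]
force: [0.4, -1.1, -7.0]
finger_gap: 0.416
gripper_force: 71.3
[[35.9833, 0.143, -0.0001, 0.4896, -0.2655, 0.0084, 0.0202, 0.0017, 65.0], [36.0333, 0.1417, -0.0, 0.4896, -0.2654, 0.0085, 0.0201, 0.0017, 64.0]] [-0.2758488  -0.25504444 -7.71425328]
```

Still carrying the full weight with a small gap; lower in fine steps.

```bash
python3 -m creep '[{"slide":[0,0,0.04],"angular":[0,0,0],"claw":-1},{"slide":[0,0,0.04],"angular":[0,0,0],"claw":-1},{"slide":[0,0,0],"angular":[0,0,0],"claw":-1},{"slide":[0,0,0],"angular":[0,0,0],"claw":-1}]'
python3 -m creep '[{"slide":[0,0,0.03],"angular":[0,0,0],"claw":-1},{"slide":[0,0,0.03],"angular":[0,0,0],"claw":-1},{"slide":[0,0,0],"angular":[0,0,0],"claw":-1},{"slide":[0,0,0],"angular":[0,0,0],"claw":-1}]'
python3 -c "
from cyc import *
snap(2);o=D['obs'][-2:];print(np.round(o,4).tolist(),manip.sense()['force'])"
```

```text
t: 36.42
tcp_pos: [0.4896, -0.2655, 0.0343]
tool_rot: [-0.01, 1.0, -0.0, 0.001]
force: [-1.0, 0.4, 1.3]
finger_gap: 0.414
gripper_force: 72.4
t: 36.75
tcp_pos: [0.4895, -0.2655, 0.0343]
tool_rot: [-0.01, 1.0, -0.0, 0.001]
force: [-2.0, 1.4, 6.4]
finger_gap: 0.412
gripper_force: 73.1
[[36.75, 0.1423, -0.0004, 0.4896, -0.2655, 0.0083, 0.0201, 0.0021, 63.0], [36.8, 0.1427, -0.0004, 0.4896, -0.2656, 0.0083, 0.0202, 0.0021, 64.0]] [-2.80266628  0.69883076  7.27416346]
```

```bash
python3 -m creep '[{"slide":[0,0,-0.04],"angular":[0,0,0],"claw":-1},{"slide":[0,0,0],"angular":[0,0,0],"claw":-0.1},{"slide":[0,0,0],"angular":[0,0,0],"claw":0},{"slide":[0,0,0],"angular":[0,0,0],"claw":0.2},{"slide":[0,0,0],"angular":[0,0,0],"claw":0.5},{"slide":[0,0,0],"angular":[0,0,0],"claw":1},{"slide":[0,0,0],"angular":[0,0,0],"claw":1},{"slide":[0,0,0],"angular":[0,0,0],"claw":1}]' 20
python3 -m creep '[{"slide":[0,0,-0.5],"angular":[0,0,0],"claw":1},{"slide":[0,0,-1],"angular":[0,0,0],"claw":1},{"slide":[0,0,-2],"angular":[0,0,0],"claw":1},{"slide":[0,0,-2],"angular":[0,0,0],"claw":1},{"slide":[0,0,-2],"angular":[0,0,0],"claw":1},{"slide":[0,0,-2],"angular":[0,0,0],"claw":1},{"slide":[0,0,-2],"angular":[0,0,0],"claw":1},{"slide":[0,0,-1],"angular":[0,0,0],"claw":1},{"slide":[0,0,0],"angular":[0,0,0],"claw":1}]'
python3 -c "
from h import *
a=viewer.snapshot('top')[130:360,370:530];b=viewer.snapshot('scene')[110:340,140:300]
cv2.imwrite('pics/end.png',cv2.resize(np.hstack([a,b]),None,fx=2.4,fy=2.4))"
```

```text
t: 37.52
tcp_pos: [0.4896, -0.2655, 0.0334]
tool_rot: [-0.01, 1.0, -0.0, 0.001]
force: [-0.1, -0.1, -0.2]
finger_gap: 0.996
gripper_force: 0.0
t: 38.27
tcp_pos: [0.4907, -0.2665, 0.1616]
tool_rot: [-0.01, 1.0, -0.002, 0.003]
force: [-0.2, 0.1, 0.1]
finger_gap: 0.998
gripper_force: 0.0
```

View pics/end.png

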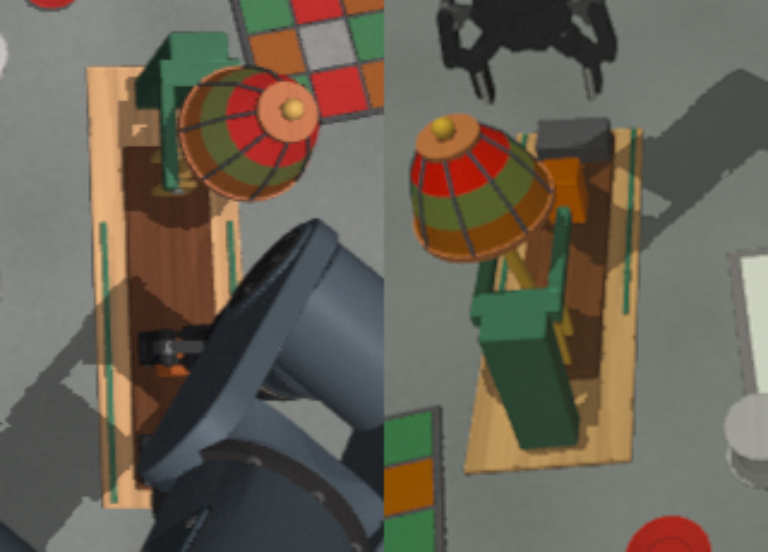

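The lamp stands free on the green board, and its rod (right view, near (515,265)) leans between the prongs. The open gripper is well above the handle, so I'm handing in.

```bash
python3 -c "
from station import ticket
print(ticket.sign_off())"
```

```text
the job is handed in; nothing more can be done
None
```

The lamp is released in the green stand with its stem between the prongs, after a hold over the lit pad of just over 5 s by my timing; the job is handed in, but the hand-in call returned no verdict.

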